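# Trial-fit a taper arbor and drive it out with the drift

## Robot

A 6-joint arm with a two-finger parallel gripper is mounted at the origin on a cart in front of the work surface, level with it; the furniture and walls round the work are solid. World frame = base frame: x ahead of the robot, y to its left, z up, the work surface at z = 0. Lengths are in m, angles in rad, forces in N, time in s.
With the tool pointing down it reaches from about 0.3 to 0.775 m from the base axis. Payload 14.6 kg.
Tool frame: the origin (TCP) lies at the very end of the fingers, on their centre line; the grasp point (between the pads) lies ctrl.tcp_to_grasp behind it (ctrl.tcp_to_grasp is the distance from the TCP to the grasp point, in m); x points along the fingers, y is the direction in which the jaws open and shut, and the axes are right-handed (so a half turn about x gives the same grasp; the last joint's range is limited). The gripper opens to 94 mm and grips with 3 to 60 N. Pads are 16 mm wide; open, the fingers measure 119 mm over their backs; the gripper's body (75 mm by 177 mm) begins 78 mm behind the grasp point.
Start: joints at [1.179, 0.3, 1.521, -0, 1.321, -0.067], TCP at [0.176, 0.521, 0.205] pointing down, gripper open.
Joint ranges: [-3.03, 3.03], [-0.79, 2.21], [0.23, 2.52], [-1.04, 4.18], [0, 3.07], [-2.55, 2.55]. Speed limits (rad/s): [2.22, 2.22, 2.57, 3.14, 3.14, 3.14].

## Interface

Orientations are given as [roll, pitch, yaw] about the fixed x, y, z axes, in that order (R = Rz(yaw) Ry(pitch) Rx(roll)).
In Python, from station import ctrl gives the robot as it stands.
- The arm moves only by the tool play_rows, never from a script. Its argument "increments" is a list that holds one entry, the list of rows, each a list of 5 numbers: the closure in counts, from 0 (fully open) to 255 (shut), then the shift along the tool's x, y, z in cm, then the turn about the tool's x in degrees. A call has 1 to 12 rows; each row shifts and turns the commanded pose from where the row before left it, along the tool's axes as they then stand; what a row does not reach is not made up. A row lasts 1/12 s, in which the tool goes at most 41.7 mm and 7.16 degrees, less where a joint would pass 70% of its speed; a pose out of reach is approached as far as the arm can. A call is refused whole if a number of a shift passes 4.17 or a number of a turn 7.16, either way. A call with a gripper value outside its range is refused whole. The fingers move at their own pace and stop on an object; "newtons" is the grip in N (left out, the last holds). Time passes only in rows, so rows that do not move let the fingers close. It gives the time, the measured TCP pose, the force and the opening at its end, in the units of the state.
- ctrl.get_obs(): the state, without advancing time (a new reading comes with each control period).
- ctrl.camera(name): name is "scene" or "top"; returns the picture (480x640x3 uint8, red, green, blue); there is no depth.
- ctrl.calibration(name): a dict with "fx", "fy", "cx", "cy" (pixels), "rvec" (rotation vector, rad) and "tvec" (3), from world to camera coordinates, as OpenCV has them. Camera axes: x right, y down, z forward; pixel columns grow to the right and rows downward; lengths in m; the calibration is good to about 2 mm. A picture is of the moment at which its call begins. calibration takes no time and is no camera call.
- ctrl.hand_in(): hands the job in, once; it reports no verdict.
The state is a dict: "time_s": time; "qpos": joint angles; "joint_vel": joint speeds; "tau": joint torques, N m; "ee_pos": TCP position; "eef_rot": TCP orientation; "force": force on the tool from outside, world axes, zero at the start; "moment": the same for the moment, N m; "grip_width": finger opening in m.
Only numpy, scipy, OpenCV 4.12 (cv2) and the standard library are available. Lean on these libraries where they do the work, as an engineer would, in place of code of your own. Each camera call takes 0.05 s, during which the arm holds its last target.

## Task

Trial-fit the taper arbor: lift it out of its rack, put its shank into the blue bench socket, and with a light push twist it to and fro until the tang finds the hidden drive slot, then press it down until its collar is fully home on the socket, and let go. Then free it with the orange-handled drift, not by hand: push the wedge tip first through the cross slot, from the right-hand side as the robot sees it, until it has jacked the arbor up loose by about a centimetre, and leave arbor and drift like that. Never force anything (keep pushes under about 30 N), and leave the bronze bush, the small flange and the tape roll where they are.

Things in the scene. Friction and masses are not known exactly. Their poses are not given: they have to be found in the camera images.
- arbor_grip (a point): centre of the dark square-sided head of the upright steel taper arbor (about 0.45 kg). The head is 32 mm across its two flats (y), 40 mm along them (x), 36 mm high (z up): grip it across the 32 mm. A round stub ends 30 mm above this point; the underside of the 46 mm collar below the head lies 26 mm under it, the end of the tang 102 mm under it
- arbor_collar (a point): centre of the underside of the arbor's round collar (46 mm wide, 8 mm thick), 26 mm below arbor_grip; home when it meets socket_mouth. Axes as arbor_grip. The shank below is 76 mm long: a 34 mm cone (28 narrowing to 20 mm diameter), a 14 mm long 20 mm pilot, a flat tang 28 mm long, 8 mm thick along x, 19 mm wide along y, the same after half a turn
- socket_mouth (a point): centre of the bore's mouth on the flat steel top face of the fixed blue bench socket, 116 mm above the bench. z up, y along its cross slot (to the robot's left), x across. The block is 70 mm (x) by 56 mm (y), with a 12 mm high foot 116 mm long in x. The bore is a funnel: 33 mm wide at the mouth, 23 mm from 30 mm depth on. Two spring jaws stand in the mouth at +x and -x, 23 mm apart
- drive_slot (a point): point on the bore's axis 52 mm below socket_mouth, at the top of the hidden drive slot; axes as socket_mouth. The slot is 11 mm wide; its long direction lies at an unknown, fixed angle within 0.8 rad either way of this y axis. A tang out of line with it by more than about 0.16 rad rests on its edges, collar 24 mm above the mouth; in line, it passes through
- slot_entry (a point): middle of the lower edge of the cross slot where it opens in the socket's -y face (right-hand side), 30 mm above the bench, 28 mm from the bore's axis; axes as socket_mouth. The slot is 18 mm wide, 26 mm high, level, flat-floored, right through the 56 mm block. With the arbor home the tang's end is 10 mm above its floor
- drift_grip (a point): the place to grip the drift (0.24 kg): in its orange handle, half-way up, 13 mm above the flat underside. x across its thickness, y towards the tip, z up. Handle 18 mm thick, 26 mm high, from 24 mm behind to 60 mm ahead of this point; then a steel wedge 10 mm thick, 24 mm high up to 76 mm ahead, sloping to 5 mm high at the tip 136 mm ahead
- drift_tip (a point): tip of the drift's wedge, 136 mm ahead of drift_grip and 2.5 mm above its underside. Driving it under the arbor takes about 10 to 25 N; the thick handle stops on the block when the tip is 48 mm past the bore's axis, and the arbor is then about 9 to 13 mm up. (The jaws make the arbor's last 8 mm stiff, 10 to 20 N of push, and then hold it stuck.)
- rack_hole (a point): centre of the hole (34 mm) in the top of the fixed aluminium rack, 92 mm above the bench; at the start the arbor hangs in it by its collar. The rack is 124 mm by 80 mm
- bronze_bush: bronze bush, 34 mm diameter, 30 mm high, bystander; origin at the centre of its underside
- small_flange: small grey flange casting, 78 mm wide, 32 mm high, bystander; origin at the centre of its underside
- tape: roll of yellow tape lying flat, 84 mm wide, 25 mm high, bystander; origin at the centre of its underside
Not all that is in view belongs to the job. Leave any pink or red look-alike of the part that bears arbor_grip alone.

How it is judged:
By the outcome, as a careful person would: the job done as asked, in the order asked, and still so for the second after the job is handed in, with the robot touching nothing.
It also fails if it takes over 72 s, if anything falls off the work surface, if the arm or the gripper's body presses on something with over 40 N, if the wrist force passes 120 N, or if a joint passes its speed limit or range.

## Working session

There is one attempt and no reset: what is moved stays moved. The work goes in short steps, Python scripts to look and compute and a tool call to move; the robot and the scene stay as the last step left them, time stands still between calls to the robot, and variables do not carry over. Pictures are saved under pics/ and viewed, and the job is handed in when it is done.

Besides the shell and the picture viewer there is one more tool, called after ">>>" by a JSON object that holds its "method" and its "body", one argument or row to a line. play_rows: Moves the arm, as the interface text tells. Its arguments: {"type":"object","properties":{"increments":{"type":"array"},"newtons":{"type":"number"}},"required":["increments"]}

```bash
ls; mkdir -p pics; python3 - <<'E'
from station import ctrl
import cv2
print(ctrl.tcp_to_grasp, ctrl.get_obs())
for n in("scene","top"):
    cv2.imwrite(f"pics/{n}0.png",ctrl.camera(n)[:,:,::-1]); print(n,ctrl.calibration(n))
E
```

```text
pics
0.0188 {'time_s': 0.0, 'qpos': array([ 1.17936351e+00,  3.00460208e-01,  1.52158064e+00,  2.41107236e-05,
        1.32068199e+00, -6.65775331e-02]), 'joint_vel': array([ 1.56159278e-03,  4.27379098e-06, -4.42562874e-04,  2.69375628e-04,
       -1.09168529e-03,  9.24875187e-04]), 'tau': array([-1.53609737e-03, -5.31808591e+01, -3.52742708e+01,  7.08619715e-02,
        2.43789976e-02, -5.28445878e-05]), 'ee_pos': array([0.175431  , 0.52099976, 0.20489249]), 'eef_rot': array([-1.65803448,  1.5696659 , -1.98289574]), 'force': array([0.16868085, 0.32377952, 0.06626567]), 'moment': array([-0.01411876,  0.00088081, -0.01958465]), 'grip_width': 0.09374045227404056}
scene {'fx': 452.5775173114739, 'fy': 452.5775173114739, 'cx': 322.4877358980291, 'cy': 231.10374778697226, 'rvec': array([ 2.14010778, -0.60794316,  0.33302979]), 'tvec': array([-0.52165521,  0.31190253,  0.62099326])}
top {'fx': 522.1758287063182, 'fy': 522.1758287063182, 'cx': 323.5255692584475, 'cy': 235.64927551935935, 'rvec': array([ 2.15234048, -2.15520107,  0.12675473]), 'tvec': array([0.02631195, 0.62527695, 1.12750315])}
```

View pics/scene0.png

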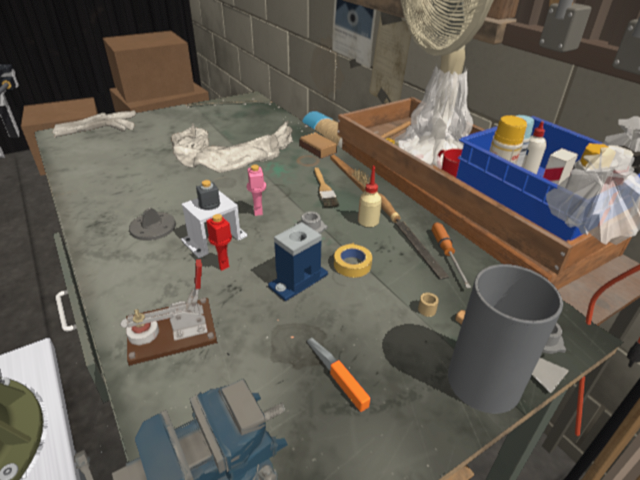

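View pics/top0.png

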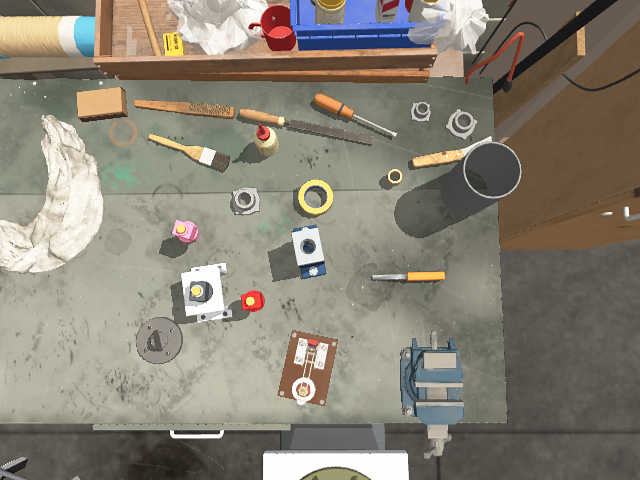

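```bash
cat > h.py <<'E'
import numpy as np, cv2
from station import ctrl
def cal(n):
    c=ctrl.calibration(n); K=np.array([[c['fx'],0,c['cx']],[0,c['fy'],c['cy']],[0,0,1]])
    return K,np.array(c['rvec']),np.array(c['tvec'])
def proj(n,p):
    K,r,t=cal(n); return cv2.projectPoints(np.atleast_2d(np.array(p,float)),r,t,K,None)[0][:,0]
def onz(n,uv,z):
    K,r,t=cal(n); R=cv2.Rodrigues(r)[0]; C=-R.T@t
    d=R.T@np.linalg.solve(K,np.array([uv[0],uv[1],1.])); return C+d*(z-C[2])/d[2]
def tri(a,b):
    P=[]
    for n in("scene","top"):
        K,r,t=cal(n); P.append(K@np.c_[cv2.Rodrigues(r)[0],t])
    X=cv2.triangulatePoints(P[0],P[1],np.array(a,float).reshape(2,1),np.array(b,float).reshape(2,1)); return (X[:3]/X[3])[:,0]
E
python3 - <<'E'
from h import *
for n in("scene","top"):
    K,r,t=cal(n); R=cv2.Rodrigues(r)[0]; print(n,"C",-R.T@t, proj(n,[[0,0,0],[.175,.521,.205],[.5,0,0],[.6,0,0],[.5,.1,0]]).round(1).tolist())
a=cv2.imread("pics/scene0.png");b=cv2.imread("pics/top0.png")
def crop(im,x,y,w,h,s,f): cv2.imwrite(f,cv2.resize(im[y:y+h,x:x+w],None,fx=s,fy=s,interpolation=cv2.INTER_CUBIC))
crop(a,170,160,200,150,4,"pics/s1.png")
crop(b,170,210,160,120,5,"pics/t1.png")
crop(b,360,250,100,50,8,"pics/t2.png")
E
```

```text
scene C [ 0.26262877 -0.53906984  0.6288639 ] [[-57.7, 458.4], [6.6, 147.5], [269.2, 317.4], [315.1, 297.6], [246.6, 285.6]]
top C [0.48032318 0.01737571 1.19662636] [[335.7, 525.2], [50.6, 470.5], [334.9, 292.3], [334.7, 248.7], [291.0, 292.4]]
```

View pics/s1.png

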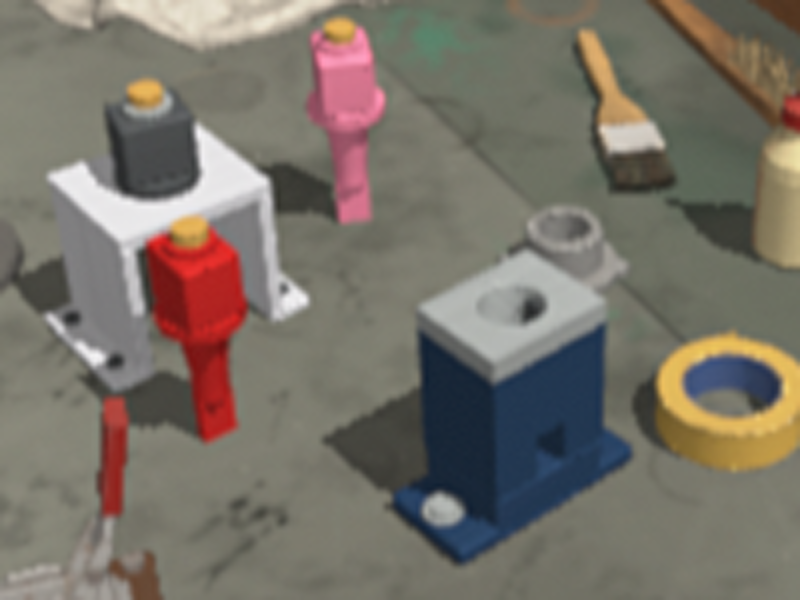

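View pics/t1.png

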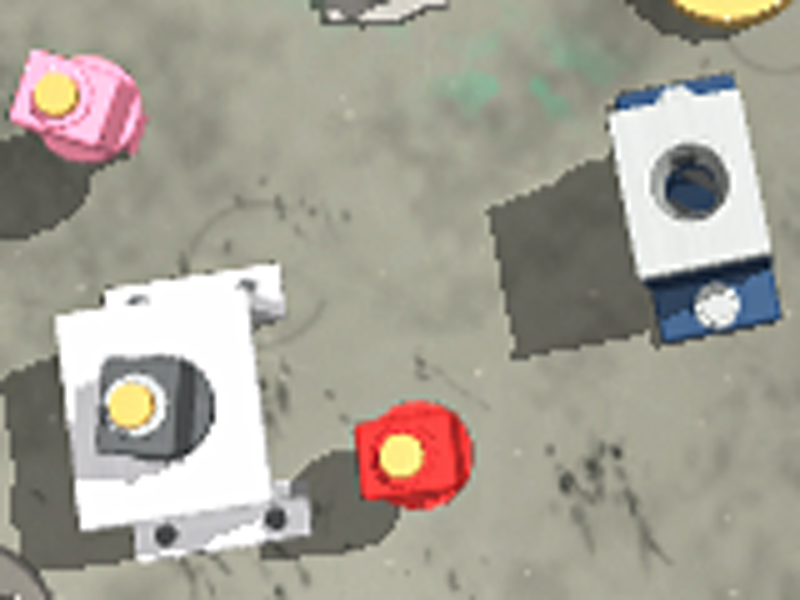

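View pics/t2.png

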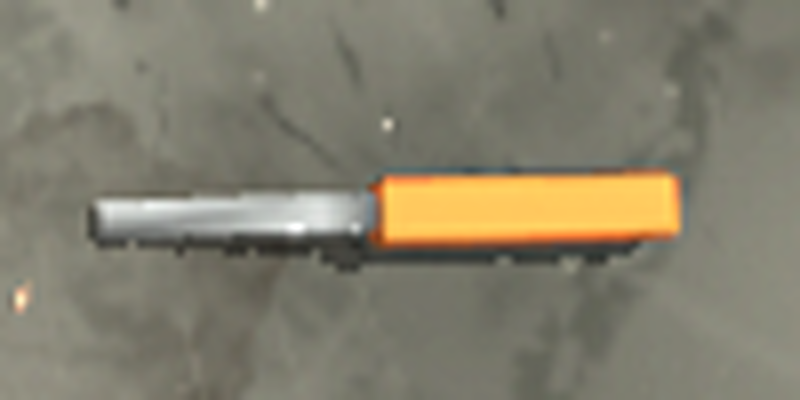

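```bash
cat > m.py <<'E'
from h import *
a=cv2.imread("pics/scene0.png");b=cv2.imread("pics/top0.png")
def hsv(i): return cv2.cvtColor(i,cv2.COLOR_BGR2HSV)
def blobs(m,x,y,w,h,mina=20):
    mm=np.zeros_like(m); mm[y:y+h,x:x+w]=m[y:y+h,x:x+w]
    cs,_=cv2.findContours(mm,cv2.RETR_EXTERNAL,cv2.CHAIN_APPROX_NONE)
    return sorted([c for c in cs if cv2.contourArea(c)>=mina],key=cv2.contourArea,reverse=True)
def cen(c):
    M=cv2.moments(c); return np.array([M['m10'],M['m01']])/M['m00']
def rect_world(c,z,n="top"):
    r=cv2.minAreaRect(c); bp=cv2.boxPoints(r); w=np.array([onz(n,p,z) for p in bp]); 
    e1=w[1]-w[0]; e2=w[2]-w[1]
    return cen(c), w.mean(0), [(round(np.linalg.norm(e)*1e3,1),round(np.degrees(np.arctan2(e[1],e[0])),1)) for e in(e1,e2)]
E
python3 - <<'E'
from m import *
ha,hb=hsv(a),hsv(b)
oa=cv2.inRange(ha,(8,90,120),(30,255,255)); ob=cv2.inRange(hb,(8,90,120),(30,255,255))
sa=cen(blobs(oa,195,170,30,25,5)[0]); sb=cen(blobs(ob,185,275,30,30,5)[0])
print("stub",sa,sb,"tri",tri(sa,sb),"top@.148",onz("top",sb,.148),"sc@.148",onz("scene",sa,.148))
# socket top
w=cv2.inRange(hb,(0,0,170),(180,60,255))
for nm,box,z in(("socket",(285,215,50,55),.116),("rack",(175,255,60,70),.092)):
    c=blobs(w,*box)[0]; print(nm,cv2.contourArea(c),rect_world(c,z))
d=blobs(ob,395,260,60,30)[0]; print("drift handle",rect_world(d,.026))
d=blobs(oa,320,350,60,70)[0]; print("scene handle",cen(d),onz("scene",cen(d),.02))
E
python3 - <<'E'
from m import *
hb=hsv(b)
# bore
g=cv2.cvtColor(b,cv2.COLOR_BGR2GRAY)
m=(g<150).astype(np.uint8)*255
for c in blobs(m,295,232,28,28)[:2]:
    print("bore",cv2.contourArea(c),cv2.minEnclosingCircle(c),onz("top",cen(c),.116))
print(g[272:282:1,366:410:1].tolist()[0:0])
for r in range(270,286): print(r,g[r,368:412:2].tolist())
E
```

```text
stub [206.07142857 182.90079365] [195.90429043 290.65676568] tri [0.50205097 0.28051325 0.1457413 ] top@.148 [0.50119237 0.28019738 0.148     ] sc@.148 [0.50195649 0.27629182 0.148     ]
socket 884.5 (array([307.19690974, 245.72922555]), array([0.59561515, 0.06589597, 0.116     ]), [(np.float64(70.5), np.float64(-78.7)), (np.float64(76.0), np.float64(-168.8))])
rack 2181.0 (array([205.62906923, 293.27410974]), array([0.49785219, 0.27281992, 0.092     ]), [(np.float64(119.0), np.float64(-90.1)), (np.float64(129.8), np.float64(-178.8))])
drift handle (array([425.23760092, 275.66782007]), array([ 0.5363051 , -0.20114218,  0.026     ]), [(np.float64(85.5), np.float64(-88.0)), (np.float64(19.4), np.float64(-179.6))])
scene handle [350.27500989 385.59608541] [ 0.53541152 -0.20944233  0.02      ]
bore 138.5 ((307.6463317871094, 245.93902587890625), 7.5406975746154785) [0.59414511 0.056257   0.116     ]
[]
270 [127, 128, 129, 127, 122, 123, 114, 123, 118, 115, 116, 110, 107, 112, 115, 118, 108, 107, 109, 103, 109, 110]
271 [122, 123, 131, 129, 124, 121, 109, 112, 111, 113, 115, 108, 107, 109
[... 892 characters left out ...]
, 110, 115, 82, 94, 97, 126, 95, 94, 83, 93, 90, 186, 193]
280 [126, 128, 69, 73, 126, 75, 70, 70, 61, 60, 64, 55, 52, 48, 62, 56, 61, 65, 41, 75, 110, 109]
281 [130, 132, 118, 129, 130, 124, 114, 62, 98, 97, 55, 55, 58, 52, 58, 58, 66, 70, 62, 67, 70, 65]
282 [131, 133, 126, 128, 127, 127, 121, 111, 105, 105, 97, 101, 99, 92, 104, 104, 64, 67, 66, 63, 66, 64]
283 [130, 129, 127, 122, 125, 125, 117, 117, 104, 105, 102, 106, 100, 93, 108, 111, 111, 64, 62, 113, 112, 113]
284 [128, 123, 124, 122, 124, 125, 119, 118, 109, 110, 101, 100, 92, 96, 107, 112, 113, 106, 111, 119, 116, 116]
285 [127, 120, 122, 126, 128, 126, 120, 118, 111, 113, 104, 98, 92, 105, 111, 109, 108, 109, 118, 116, 115, 115]
```

```bash
python3 - <<'E'
from m import *
from scipy.spatial.transform import Rotation as Ro
hb=hsv(b); g=cv2.cvtColor(b,cv2.COLOR_BGR2GRAY)
def edges(n,quad,z,img,half=4,trim=.15):
    # subpixel edge: sample profiles across each side, find max gradient, fit line
    g=cv2.cvtColor(img,cv2.COLOR_BGR2GRAY).astype(np.float32); q=np.array(quad,float); L=[]
    for i in range(len(q)):
        p,e=q[i],q[(i+1)%len(q)]; d=e-p; nn=np.array([-d[1],d[0]])/np.linalg.norm(d); pts=[]
        for s in np.linspace(trim,1-trim,25):
            t=np.arange(-half,half+.01,.25); xy=p+d*s+np.outer(t,nn)
            pr=cv2.remap(g,xy[:,0].astype(np.float32).reshape(1,-1),xy[:,1].astype(np.float32).reshape(1,-1),cv2.INTER_LINEAR)[0]
            gr=np.abs(np.gradient(cv2.GaussianBlur(pr.reshape(1,-1),(5,1),0)[0])); 
            k=gr.argmax(); w=gr[max(0,k-3):k+4]; pts.append(p+d*s+nn*np.sum(w*t[max(0,k-3):k+4])/w.sum())
        vx,vy,x0,y0=cv2.fitLine(np.array(pts,np.float32),cv2.DIST_HUBER,0,.01,.01).ravel(); L.append((np.array([x0,y0]),np.array([vx,vy])))
    C=[]
    for i in range(len(q)):
        (p,d),(r,e)=L[i-1],L[i]; s=np.linalg.solve(np.c_[d,-e],r-p); C.append(p+d*s[0])
    W=np.array([onz(n,c,z) for c in C]); return np.array(C),W
def rep(nm,C,W):
    print(nm,C.round(1).tolist(),"ctr",W.mean(0).round(4))
    for i in range(len(W)):
        e=W[(i+1)%len(W)]-W[i]; print("   ",round(1e3*np.linalg.norm(e),1),round(np.degrees(np.arctan2(e[1],e[0])),1))
rep("socket",*edges("top",[(292.4,232.4),(317.6,227.6),(324,261),(297.6,265.4)],.116,b,3))
rep("rack",*edges("top",[(181.5,273),(219.5,268),(223.5,311),(186.5,316)],.092,b,3))
rep("handle",*edges("top",[(407.5,272),(444.8,271.7),(445,279.5),(407,280)],.026,b,2.5))
print("tip",onz("top",(371.5,276.8),.005), "steel mid", onz("top",(390,276.5),.015))
rep("socket_sc",*edges("scene",[(275,237.5),(303,223.5),(321,236.5),(294,252)],.116,a,2))
R=Ro.from_euler('xyz',ctrl.get_obs()['eef_rot']).as_matrix(); print(R.round(3))
E
```

```text
socket [[290.8999938964844, 231.60000610351562], [317.29998779296875, 226.89999389648438], [324.1000061035156, 260.0], [297.1000061035156, 265.5]] ctr [0.5942 0.0587 0.116 ]
    55.9 -79.9
    70.7 -168.5
    57.0 101.5
    72.1 10.6
rack [[180.5, 272.8999938964844], [218.10000610351562, 265.1000061035156], [224.10000610351562, 309.3999938964844], [185.6999969482422, 315.70001220703125]] ctr [0.5023 0.2812 0.092 ]
    81.1 -78.4
    94.2 -171.0
    81.3 99.2
    90.7 8.8
handle [[407.5, 271.6000061035156], [444.20001220703125, 271.5], [444.5, 279.1000061035156], [407.6000061035156, 279.79998779296875]] ctr [ 0.5367 -0.2032  0.026 ]
    81.9 -89.9
    16.8 -179.0
    82.5 91.2
    18.3 -0.9
tip [ 0.53499922 -0.08338704  0.005     ] steel mid [ 0.53516539 -0.12426805  0.015     ]
socket_sc [[273.70001220703125, 236.6999969482422], [302.5, 222.1999969482422], [321.1000061035156, 234.89999389648438], [293.3999938964844, 250.6999969482422]] ctr [0.5954 0.0569 0.116 ]
    71.5 10.7
    54.9 -80.4
    69.9 -167.8
    56.7 101.3
[[-0.     0.319  0.948]
 [-0.001  0.948 -0.319]
 [-1.    -0.001 -0.   ]]
```

```bash
python3 - <<'E'
from m import *
def crop(im,x,y,w,h,s,f): cv2.imwrite(f,cv2.resize(im[y:y+h,x:x+w],None,fx=s,fy=s,interpolation=cv2.INTER_CUBIC))
crop(b,175,262,60,45,13,"pics/t3.png")
crop(a,300,330,80,90,6,"pics/s3.png")
E
```

```text
(no output)
```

View pics/t3.png

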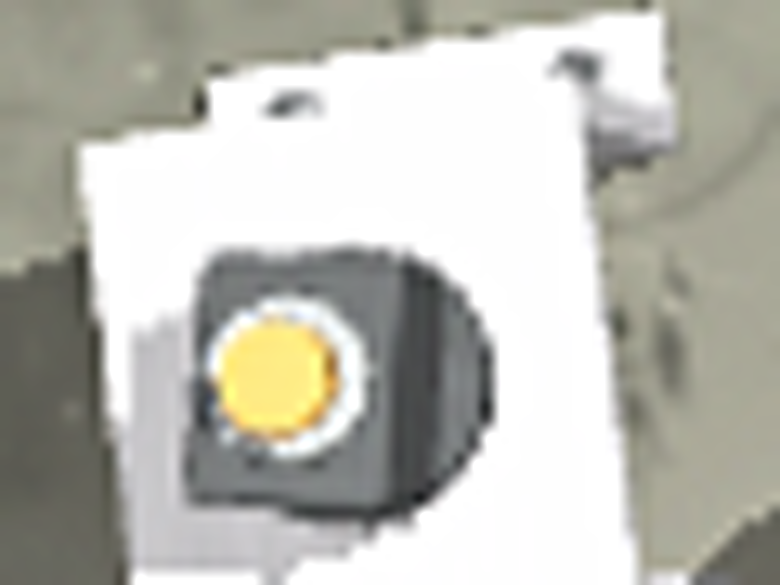

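View pics/s3.png

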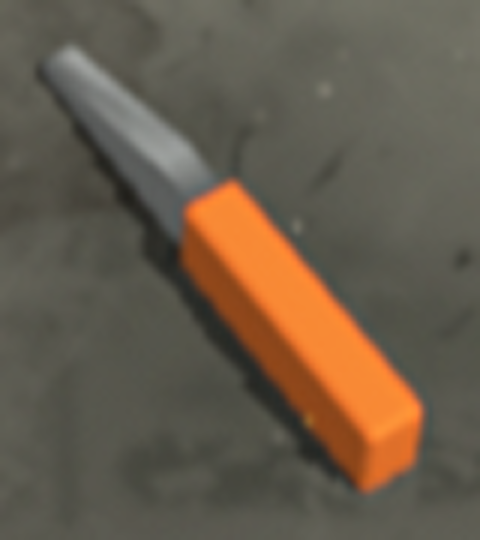

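```bash
cat >> m.py <<'E'
def edges(n,quad,z,img,half=4,trim=.15):
    g=cv2.cvtColor(img,cv2.COLOR_BGR2GRAY).astype(np.float32); q=np.array(quad,float); L=[]
    for i in range(len(q)):
        p,e=q[i],q[(i+1)%len(q)]; d=e-p; nn=np.array([-d[1],d[0]])/np.linalg.norm(d); pts=[]
        for s in np.linspace(trim,1-trim,25):
            t=np.arange(-half,half+.01,.25); xy=p+d*s+np.outer(t,nn)
            pr=cv2.remap(g,xy[:,0].astype(np.float32).reshape(1,-1),xy[:,1].astype(np.float32).reshape(1,-1),cv2.INTER_LINEAR)[0]
            gr=np.abs(np.gradient(cv2.GaussianBlur(pr.reshape(1,-1),(5,1),0)[0])); 
            k=gr.argmax(); w=gr[max(0,k-3):k+4]; pts.append(p+d*s+nn*np.sum(w*t[max(0,k-3):k+4])/w.sum())
        vx,vy,x0,y0=cv2.fitLine(np.array(pts,np.float32),cv2.DIST_HUBER,0,.01,.01).ravel(); L.append((np.array([x0,y0]),np.array([vx,vy])))
    C=[]
    for i in range(len(q)):
        (p,d),(r,e)=L[i-1],L[i]; s=np.linalg.solve(np.c_[d,-e],r-p); C.append(p+d*s[0])
    W=np.array([onz(n,c,z) for c in C]); return np.array(C),W
def rep(nm,C,W):
    print(nm,C.round(1).tolist(),"ctr",W.mean(0).round(4))
    for i in range(len(W)):
        e=W[(i+1)%len(W)]-W[i]; print("   ",round(1e3*np.linalg.norm(e),1),round(np.degrees(np.arctan2(e[1],e[0])),1))
def st():
    from scipy.spatial.transform import Rotation as Ro
    o=ctrl.get_obs(); R=Ro.from_euler('xyz',o['eef_rot']).as_matrix()
    print("t",round(o['time_s'],2),"p",o['ee_pos'].round(4),"psi",round(np.degrees(np.arctan2(R[1,2],R[0,2])),2),"F",o['force'].round(1),"M",o['moment'].round(2),"w",round(o['grip_width'],4),"q",o['qpos'].round(2)); return o,R
def go(x,y,z,psi=None):
    o,R=st(); d=R.T@(np.array([x,y,z])-o['ee_pos'])*100
    cur=np.degrees(np.arctan2(R[1,2],R[0,2])); print("shift tool cm",d.round(2),"turn deg",None if psi is None else round(cur-psi,2))
E
python3 - <<'E'
from m import *
f=lambda u,v:(175+(u+.5)/13-.5,262+(v+.5)/13-.5)
rep("head",*edges("top",[f(205,252),f(402,252),f(386,508),f(190,500)],.136,b,1.2))
ob=cv2.inRange(hsv(b),(0,150,100),(8,255,255)); c=blobs(ob,235,285,40,35)[0]; print("red",onz("top",cen(c),.1))
go(.5015,.2803,.205,-3.5)
E
```

```text
head [[189.8000030517578, 280.79998779296875], [205.1999969482422, 280.3999938964844], [204.10000610351562, 300.70001220703125], [188.8000030517578, 300.6000061035156]] ctr [0.5015 0.281  0.136 ]
    31.4 -88.5
    40.9 178.5
    31.1 89.3
    39.7 -1.1
red [0.4810335 0.1739281 0.1      ]
t 0.1 p [0.1754 0.521  0.2049] psi -18.61 F [0.8 0.4 0.7] M [0.06 0.05 0.  ] w 0.0939 q [ 1.18  0.3   1.52  0.    1.32 -0.07]
shift tool cm [  0.   -12.41  38.59] turn deg -15.11
```

>>> {"method": "play_rows", "body": {
  "increments": [
    [[0,0,-1.24,3.86,0],[0,0,-1.24,3.86,0],[0,0,-1.24,3.86,0],[0,0,-1.24,3.86,0],[0,0,-1.24,3.86,0],[0,0,-1.24,3.86,0],[0,0,-1.24,3.86,0],[0,0,-1.24,3.86,0],[0,0,-1.24,3.86,-5.7],[0,0,-1.24,3.86,-5.7],[0,0,0,0,-5.7],[0,0,0,0,0]]
  ],
  "newtons": 30
}}

```text
time_s: 1.1
ee_pos: [0.505, 0.2825, 0.2046]
eef_rot: [-2.683, 1.569, -2.707]
force: [0.0, -0.1, -0.4]
grip_width: 0.094
```

```bash
python3 - <<'E'
from m import *
go(.5015,.2807,.103,-1.5)
im=ctrl.camera("top")[:,:,::-1]; cv2.imwrite("pics/t4.png",im)
E
```

```text
t 1.1 p [0.505  0.2825 0.2046] psi -1.41 F [ 0.  -0.1 -0.4] M [-0.01  0.06  0.03] w 0.094 q [ 0.45  0.37  1.44  0.    1.34 -1.1 ]
shift tool cm [10.16 -0.18 -0.33] turn deg 0.09
```

View pics/t4.png

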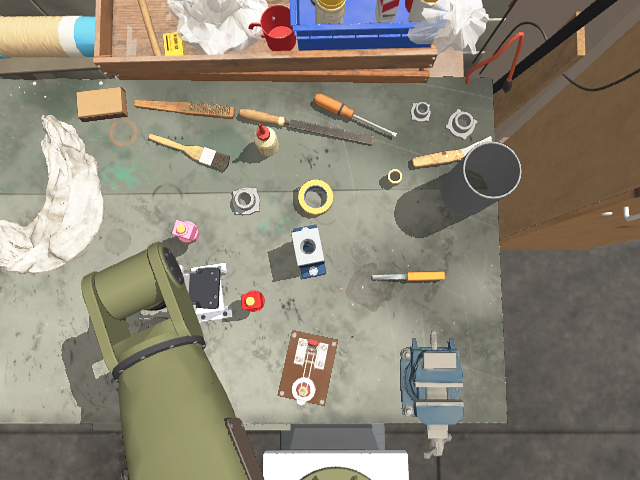

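>>> {"method": "play_rows", "body": {
  "increments": [
    [[0,2.5,-0.18,-0.33,0],[0,3.0,0,0,0],[0,2.5,0,0,0],[0,1.5,0,0,0],[0,0.7,0,0,0],[0,0,0,0,0]]
  ]
}}

```text
time_s: 1.65
ee_pos: [0.4994, 0.2827, 0.1023]
eef_rot: [-2.681, 1.568, -2.709]
force: [0.2, 1.1, 0.7]
grip_width: 0.0938
```

```bash
python3 - <<'E'
from m import *
go(.5015,.2807,.103,-1.5)
im=ctrl.camera("scene")[:,:,::-1]; cv2.imwrite("pics/s5.png",cv2.resize(im[120:320,130:340],None,fx=3,fy=3))
E
```

```text
t 1.65 p [0.4994 0.2827 0.1023] psi -1.57 F [0.2 1.1 0.7] M [ 0.08 -0.   -0.02] w 0.0938 q [ 0.45  0.46  1.56  0.    1.13 -1.09]
shift tool cm [-0.07 -0.19  0.22] turn deg -0.07
```

View pics/s5.png

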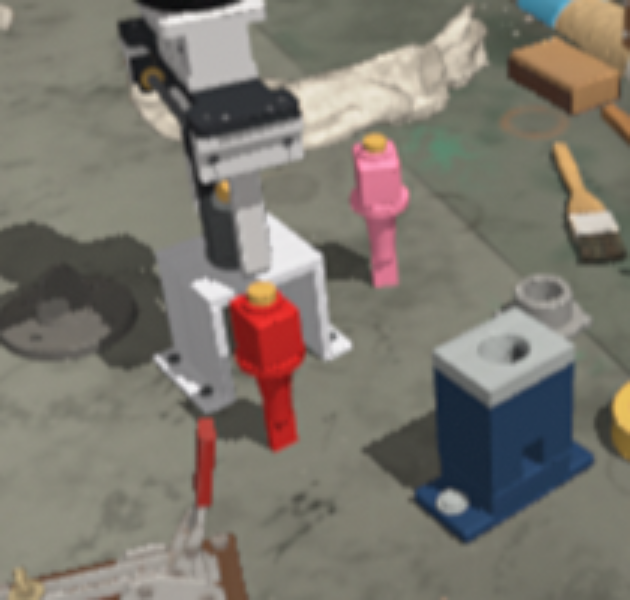

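>>> {"method": "play_rows", "body": {
  "increments": [
    [[0,-0.05,-0.15,0.2,0],[0,0,0,0,0],[0,0,0,0,0]]
  ]
}}

```text
time_s: 1.95
ee_pos: [0.5031, 0.2808, 0.1051]
eef_rot: [0.47, 1.569, 0.443]
force: [0.2, 0.2, -0.9]
grip_width: 0.0938
```

```bash
python3 - <<'E'
from m import *
go(.5015,.2807,.103,-1.5)
E
```

```text
t 1.95 p [0.5031 0.2808 0.1051] psi -1.54 F [ 0.2  0.2 -0.9] M [ 0.07 -0.03  0.04] w 0.0938 q [ 0.45  0.45  1.55 -0.    1.13 -1.1 ]
shift tool cm [ 0.21 -0.02 -0.16] turn deg -0.04
```

>>> {"method": "play_rows", "body": {
  "increments": [
    [[255,0,0,0,0],[255,0,0,0,0],[255,0,0,0,0],[255,0,0,0,0],[255,0,0,0,0],[255,0,0,0,0],[255,0,0,0,0],[255,0,0,0,0]]
  ],
  "newtons": 45
}}

```text
time_s: 2.62
ee_pos: [0.5026, 0.2806, 0.1039]
eef_rot: [-1.506, 1.571, -1.532]
force: [0.0, 0.2, 0.1]
grip_width: 0.044
```

```bash
python3 - <<'E'
from m import *
for i in range(4):
    st(); ctrl.camera("top")
E
```

```text
t 2.62 p [0.5026 0.2806 0.1039] psi -1.51 F [0.  0.2 0.1] M [0.01 0.03 0.01] w 0.044 q [ 0.45  0.46  1.55 -0.    1.13 -1.1 ]
t 2.67 p [0.5026 0.2806 0.1039] psi -1.51 F [-0.2 -0.5 -0.8] M [ 0.02  0.06 -0.02] w 0.0401 q [ 0.45  0.46  1.55  0.    1.13 -1.1 ]
t 2.72 p [0.5026 0.2806 0.1039] psi -1.51 F [-0.1  0.9  0.8] M [ 0.04 -0.07 -0.03] w 0.0364 q [ 0.45  0.46  1.55 -0.    1.13 -1.1 ]
t 2.77 p [0.5026 0.2806 0.1039] psi -1.51 F [ 0.6 -0.  -0.2] M [ 0.    0.   -0.01] w 0.0319 q [ 0.45  0.46  1.55 -0.    1.13 -1.1 ]
```

>>> {"method": "play_rows", "body": {
  "increments": [
    [[255,0,0,0,0],[255,0,0,0,0],[255,-1.0,0,0,0],[255,-2.0,0,0,0],[255,-3.0,0,0,0],[255,-3.0,0,0,0],[255,-3.0,0,0,0],[255,-1.0,0,0,0],[255,0,0,0,0],[255,0,0,0,0]]
  ]
}}

```text
time_s: 3.65
ee_pos: [0.5022, 0.2805, 0.2326]
eef_rot: [-2.683, 1.569, -2.71]
force: [-0.5, -0.4, -6.7]
grip_width: 0.0315
```

```bash
python3 - <<'E'
from m import *
go(.595,.058,.232,10.9)
im=ctrl.camera("scene")[:,:,::-1]; cv2.imwrite("pics/s6.png",cv2.resize(im[60:310,100:400],None,fx=2.5,fy=2.4))
E
```

```text
t 3.65 p [0.5022 0.2805 0.2326] psi -1.51 F [-0.5 -0.4 -6.7] M [ 0.    0.05 -0.01] w 0.0315 q [ 0.45  0.34  1.41  0.    1.4  -1.1 ]
shift tool cm [  0.07 -22.     9.86] turn deg -12.41
```

View pics/s6.png

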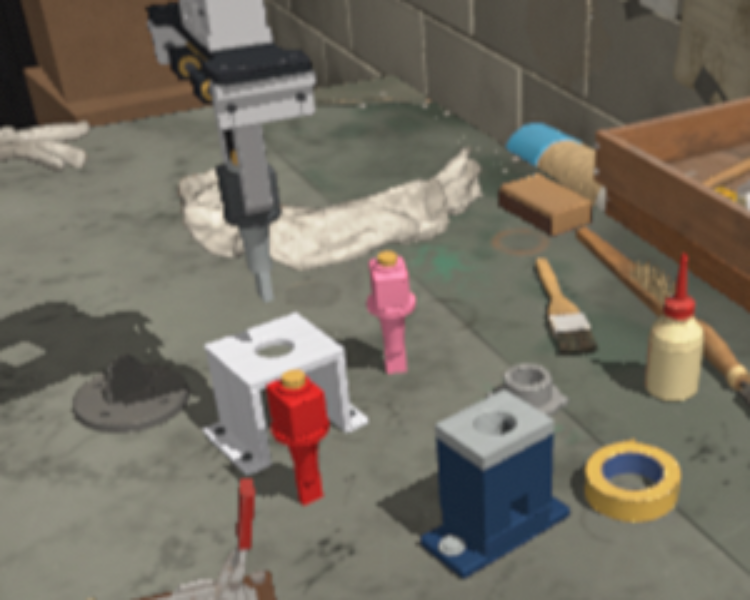

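>>> {"method": "play_rows", "body": {
  "increments": [
    [[255,0,-2.75,1.23,0],[255,0,-2.75,1.23,0],[255,0,-2.75,1.23,0],[255,0,-2.75,1.23,0],[255,0,-2.75,1.23,0],[255,0,-2.75,1.23,0],[255,0,-2.75,1.23,0],[255,0,-2.75,1.23,-6.2],[255,0,0,0,-6.2],[255,0,0,0,0],[255,0,0,0,0],[255,0,0,0,0]]
  ]
}}

```text
time_s: 4.7
ee_pos: [0.5947, 0.0589, 0.2328]
eef_rot: [2.893, 1.569, 3.08]
force: [-0.3, 0.2, -5.5]
grip_width: 0.0319
```

```bash
python3 - <<'E'
from m import *
go(.595,.058,.232,10.9)
im=ctrl.camera("scene")[:,:,::-1]; cv2.imwrite("pics/s7f.png",im); cv2.imwrite("pics/s7.png",cv2.resize(im[110:310,230:380],None,fx=4,fy=3))
im=ctrl.camera("top")[:,:,::-1]; cv2.imwrite("pics/t7f.png",im);cv2.imwrite("pics/t7.png",cv2.resize(im[200:300,260:380],None,fx=6,fy=6))
E
```

```text
t 4.7 p [0.5947 0.0589 0.2328] psi 10.74 F [-0.3  0.2 -5.5] M [0.06 0.04 0.01] w 0.0319 q [ 0.04  0.39  1.34  0.    1.42 -1.72]
shift tool cm [ 0.08 -0.09  0.02] turn deg -0.16
```

View pics/s7.png

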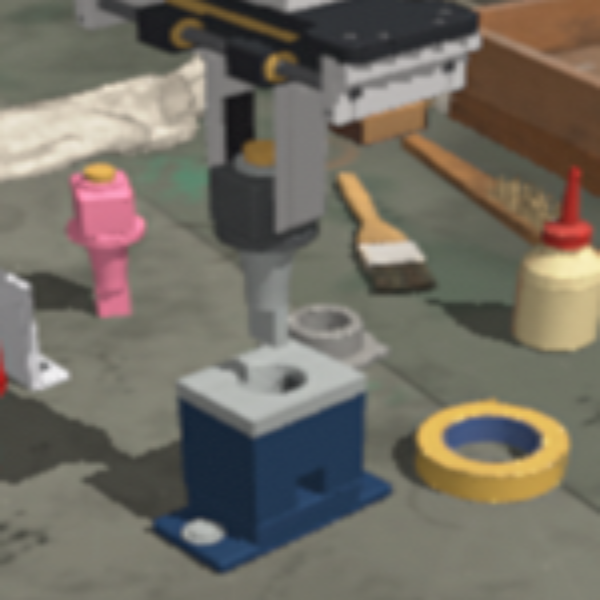

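View pics/t7.png

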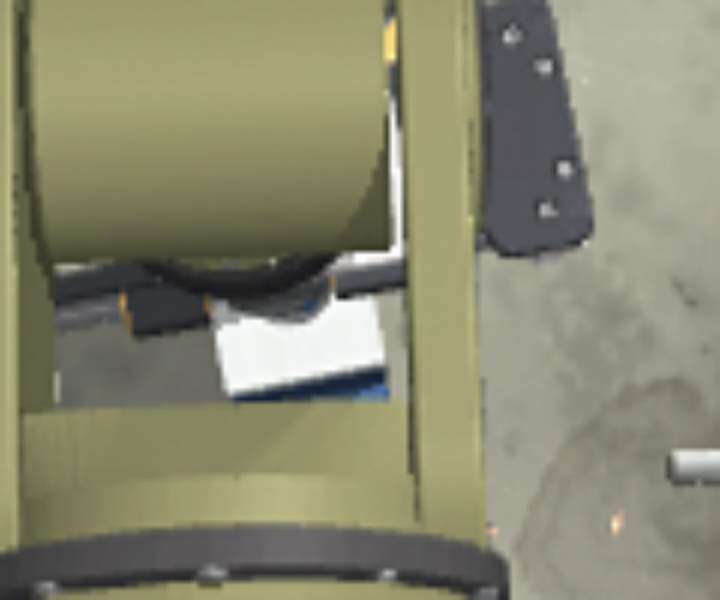

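```bash
python3 - <<'E'
from m import *
x,y,z=.5947,.0589,.2328+.0141
c,s=np.cos(np.radians(10.8)),np.sin(np.radians(10.8)); 
def A(dx,dy,dz): return [x+c*dx-s*dy,y+s*dx+c*dy,z+dz]
print(proj("scene",[A(0,0,-.102),A(.004,.0095,-.102),A(.004,-.0095,-.102),A(-.004,-.0095,-.102),A(-.004,.0095,-.102),A(0,0,-.026),A(0,0,.03),A(0,0,-.06)]).round(1).tolist())
im=cv2.imread("pics/s7f.png"); g=cv2.cvtColor(im,cv2.COLOR_BGR2GRAY)
cv2.imwrite("pics/s7b.png",cv2.resize(im[160:250,270:340],None,fx=8,fy=6.5,interpolation=cv2.INTER_CUBIC))
E
```

```text
[[296.7, 222.9], [295.1, 219.9], [301.8, 224.3], [298.5, 226.0], [291.8, 221.5], [296.1, 187.4], [295.6, 158.6], [296.4, 203.8]]
```

View pics/s7b.png

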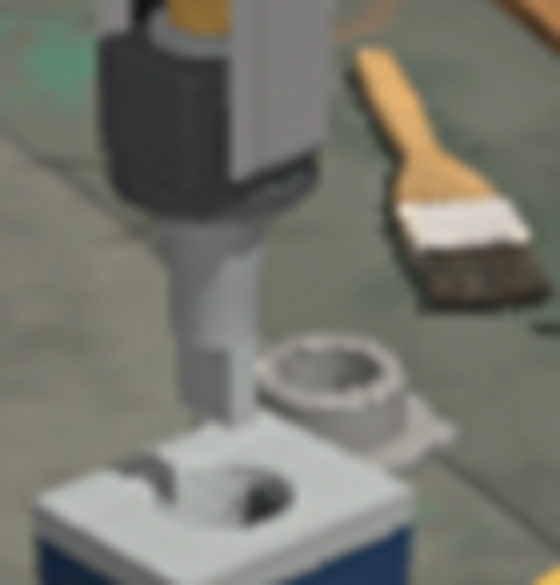

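>>> {"method": "play_rows", "body": {
  "increments": [
    [[255,1.0,-0.17,0,0],[255,1.5,0,0,0],[255,1.5,0,0,0],[255,1.0,0,0,0],[255,0.5,0,0,0],[255,0,0,0,0]]
  ]
}}

```text
time_s: 5.3
ee_pos: [0.595, 0.0566, 0.1776]
eef_rot: [2.984, 1.569, -3.11]
force: [-0.5, 0.3, -5.0]
grip_width: 0.0316
```

```bash
python3 - <<'E'
from m import *
go(.595,.0572,.1519,10.9)
im=ctrl.camera("scene")[:,:,::-1]; cv2.imwrite("pics/s8.png",cv2.resize(im[160:270,260:350],None,fx=8,fy=5.4,interpolation=cv2.INTER_CUBIC))
E
```

```text
t 5.3 p [0.595  0.0566 0.1776] psi 10.88 F [-0.5  0.3 -5. ] M [-0.03 -0.03  0.01] w 0.0316 q [ 0.03  0.43  1.41  0.    1.3  -1.73]
shift tool cm [2.57 0.06 0.01] turn deg -0.02
```

View pics/s8.png

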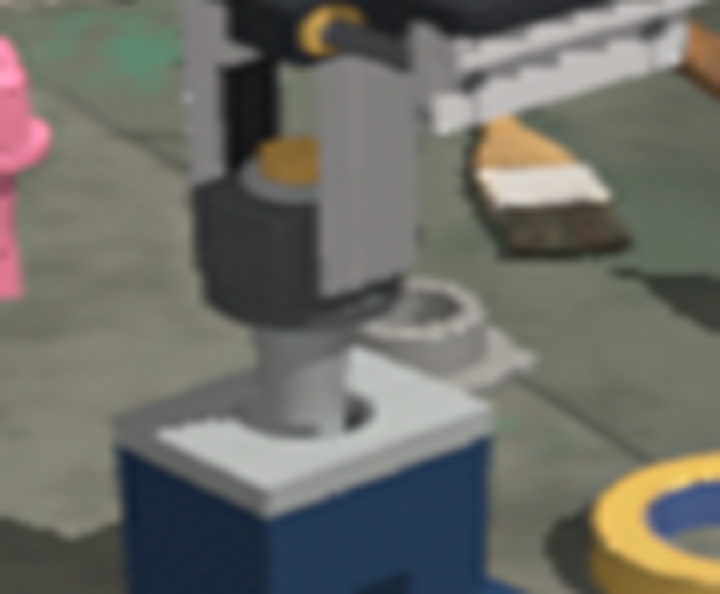

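>>> {"method": "play_rows", "body": {
  "increments": [
    [[255,0.7,0,0,0],[255,0.7,0,0,0],[255,0.5,0,0,0],[255,0.3,0,0,0],[255,0.1,0,0,0],[255,0,0,0,0]]
  ]
}}

```text
time_s: 5.85
ee_pos: [0.5954, 0.0564, 0.1557]
eef_rot: [3.067, 1.57, -3.026]
force: [0.5, -0.1, -5.1]
grip_width: 0.0315
```

```bash
python3 - <<'E'
from m import *
go(.595,.0572,.1519,10.9)
E
```

```text
t 5.85 p [0.5954 0.0564 0.1557] psi 10.89 F [ 0.5 -0.1 -5.1] M [ 0.03 -0.04 -0.  ] w 0.0315 q [ 0.03  0.45  1.44 -0.    1.26 -1.73]
shift tool cm [ 0.38  0.09 -0.03] turn deg -0.01
```

>>> {"method": "play_rows", "body": {
  "increments": [
    [[255,0.15,0.06,0,0],[255,0.15,0,0,0],[255,0.1,0,0,0],[255,0,0,0,0],[255,0,0,0,0]]
  ]
}}

```text
time_s: 6.27
ee_pos: [0.5954, 0.057, 0.152]
eef_rot: [-0.098, 1.571, 0.092]
force: [-0.9, -0.6, -5.8]
grip_width: 0.0319
```

```bash
python3 - <<'E'
from m import *
go(.595,.0572,.1519,10.9)
E
```

```text
t 6.27 p [0.5954 0.057  0.152 ] psi 10.89 F [-0.9 -0.6 -5.8] M [-0.02 -0.02  0.02] w 0.0319 q [ 0.03  0.45  1.44  0.    1.25 -1.73]
shift tool cm [ 0.01  0.02 -0.04] turn deg -0.01
```

>>> {"method": "play_rows", "body": {
  "increments": [
    [[255,0.1,0,0,0],[255,0.1,0,0,0],[255,0,0,0,0]]
  ]
}}

```text
time_s: 6.52
ee_pos: [0.5959, 0.0571, 0.1515]
eef_rot: [-0.124, 1.569, 0.067]
force: [-3.2, -0.1, 7.9]
grip_width: 0.0317
```

```bash
python3 - <<'E'
from m import *
st()
E
```

```text
t 6.52 p [0.5959 0.0571 0.1515] psi 10.89 F [-3.2 -0.1  7.9] M [0.05 0.9  0.01] w 0.0317 q [ 0.03  0.45  1.44  0.    1.25 -1.73]
```

>>> {"method": "play_rows", "body": {
  "increments": [
    [[255,0,0,-0.05,4],[255,0,0,0,4],[255,0,0,0,4],[255,0,0,0,0]]
  ]
}}

```text
time_s: 6.85
ee_pos: [0.5958, 0.057, 0.1515]
eef_rot: [0.052, 1.567, 0.029]
force: [0.8, -0.2, 4.7]
grip_width: 0.0319
```

```bash
python3 - <<'E'
from m import *
st()
E
```

```text
t 6.85 p [0.5958 0.057  0.1515] psi -1.33 F [ 0.8 -0.2  4.7] M [ 0.06 -0.16 -0.02] w 0.0319 q [ 0.03  0.45  1.44 -0.    1.24 -1.51]
```

>>> {"method": "play_rows", "body": {
  "increments": [
    [[255,0,0,0,4],[255,0,0,0,4],[255,0,0,0,4],[255,0,0,0,0]]
  ]
}}

```text
time_s: 7.18
ee_pos: [0.5957, 0.057, 0.1512]
eef_rot: [0.266, 1.568, 0.034]
force: [0.7, -0.0, 5.2]
grip_width: 0.0314
```

```bash
python3 - <<'E'
from m import *
st()
E
```

```text
t 7.18 p [0.5957 0.057  0.1512] psi -13.24 F [ 0.7 -0.   5.2] M [ 0.08 -0.5   0.02] w 0.0314 q [ 0.03  0.45  1.44  0.    1.24 -1.31]
```

>>> {"method": "play_rows", "body": {
  "increments": [
    [[255,0,0,0,4],[255,0,0,0,4],[255,0,0,0,4],[255,0,0,0,0]]
  ]
}}

```text
time_s: 7.52
ee_pos: [0.5945, 0.0569, 0.1494]
eef_rot: [-2.672, 1.57, -3.111]
force: [0.4, -0.2, -6.1]
grip_width: 0.0317
```

```bash
python3 - <<'E'
from m import *
st()
E
```

```text
t 7.52 p [0.5945 0.0569 0.1494] psi -25.13 F [ 0.4 -0.2 -6.1] M [ 0.01 -0.11 -0.01] w 0.0317 q [ 0.03  0.45  1.44  0.    1.24 -1.1 ]
```

>>> {"method": "play_rows", "body": {
  "increments": [
    [[255,0.2,0,0,1],[255,0.3,0,0,1],[255,0.3,0,0,0],[255,0.3,0,0,0],[255,0,0,0,0],[255,0,0,0,0]]
  ]
}}

```text
time_s: 8.02
ee_pos: [0.5949, 0.057, 0.1387]
eef_rot: [-2.666, 1.571, -3.138]
force: [1.6, 0.2, -6.0]
grip_width: 0.0317
```

```bash
python3 - <<'E'
from m import *
st()
E
```

```text
t 8.02 p [0.5949 0.057  0.1387] psi -27.07 F [ 1.6  0.2 -6. ] M [ 0.03 -0.25 -0.04] w 0.0317 q [ 0.03  0.46  1.46  0.    1.22 -1.06]
```

>>> {"method": "play_rows", "body": {
  "increments": [
    [[255,0.2,0,0,0],[255,0.2,0,0,0],[255,0.1,0,0,0],[255,0,0,0,0]]
  ],
  "newtons": 55
}}

```text
time_s: 8.35
ee_pos: [0.595, 0.0569, 0.1338]
eef_rot: [0.522, 1.571, 0.049]
force: [2.5, 0.8, -6.3]
grip_width: 0.0313
```

```bash
python3 - <<'E'
from m import *
st()
E
```

```text
t 8.35 p [0.595  0.0569 0.1338] psi -27.1 F [ 2.5  0.8 -6.3] M [ 0.13 -0.63  0.02] w 0.0313 q [ 0.03  0.47  1.46  0.    1.21 -1.06]
```

>>> {"method": "play_rows", "body": {
  "increments": [
    [[255,0.2,0.02,0.05,0],[255,0.1,0,0,0],[255,0.1,0,0,0],[255,0,0,0,0]]
  ]
}}

```text
time_s: 8.68
ee_pos: [0.5953, 0.0568, 0.1299]
eef_rot: [-2.52, 1.57, -2.994]
force: [-0.6, -0.1, -2.5]
grip_width: 0.0312
```

```bash
python3 - <<'E'
from m import *
st()
E
```

```text
t 8.68 p [0.5953 0.0568 0.1299] psi -27.11 F [-0.6 -0.1 -2.5] M [-0.11  0.32 -0.02] w 0.0312 q [ 0.03  0.47  1.46 -0.    1.21 -1.06]
```

>>> {"method": "play_rows", "body": {
  "increments": [
    [[255,0.1,0,0,0],[255,0.1,0,0,0],[255,0,0,0,0]]
  ]
}}

```text
time_s: 8.93
ee_pos: [0.5954, 0.0569, 0.128]
eef_rot: [-2.172, 1.571, -2.645]
force: [-2.4, -0.5, -0.3]
grip_width: 0.0314
```

```bash
python3 - <<'E'
from m import *
st()
im=ctrl.camera("scene")[:,:,::-1]; cv2.imwrite("pics/s9.png",cv2.resize(im[180:270,260:340],None,fx=9,fy=6.5,interpolation=cv2.INTER_CUBIC))
E
```

```text
t 8.93 p [0.5954 0.0569 0.128 ] psi -27.11 F [-2.4 -0.5 -0.3] M [-0.16  0.58  0.02] w 0.0314 q [ 0.03  0.48  1.46 -0.    1.2  -1.06]
```

View pics/s9.png

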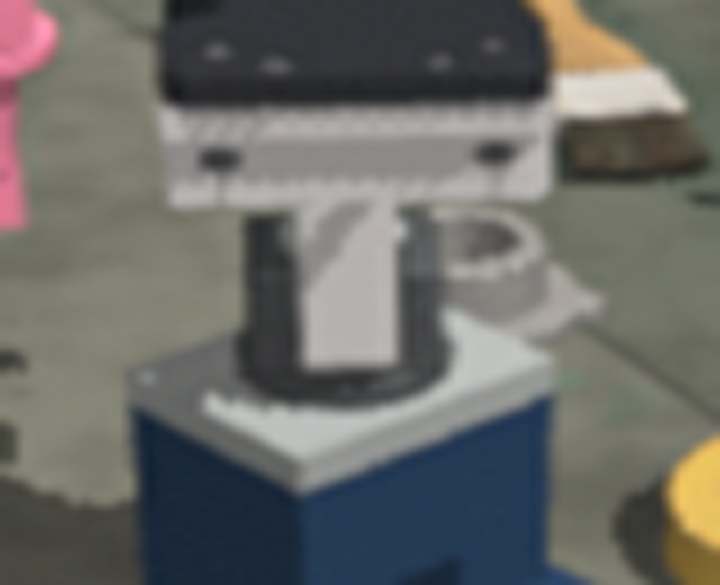

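>>> {"method": "play_rows", "body": {
  "increments": [
    [[255,0.1,-0.01,-0.02,0],[255,0.1,0,0,0],[255,0,0,0,0]]
  ]
}}

```text
time_s: 9.23
ee_pos: [0.5956, 0.0569, 0.1279]
eef_rot: [0.41, 1.569, -0.063]
force: [-8.4, -1.4, 16.0]
grip_width: 0.0315
```

```bash
python3 - <<'E'
from m import *
st()
E
```

```text
t 9.23 p [0.5956 0.0569 0.1279] psi -27.1 F [-8.4 -1.4 16. ] M [-0.38  1.85  0.02] w 0.0315 q [ 0.03  0.48  1.46 -0.    1.2  -1.06]
```

>>> {"method": "play_rows", "body": {
  "increments": [
    [[255,0.05,-0.04,-0.08,0],[255,0.02,0,0,0],[255,0,0,0,0]]
  ]
}}

```text
time_s: 9.48
ee_pos: [0.5954, 0.0569, 0.1279]
eef_rot: [0.45, 1.567, -0.023]
force: [-5.8, -2.1, 18.2]
grip_width: 0.0321
```

```bash
python3 - <<'E'
from m import *
st()
E
```

```text
t 9.48 p [0.5954 0.0569 0.1279] psi -27.11 F [-5.8 -2.1 18.2] M [-0.38  1.32  0.06] w 0.0321 q [ 0.03  0.47  1.47 -0.    1.2  -1.06]
```

>>> {"method": "play_rows", "body": {
  "increments": [
    [[255,-0.15,0,0,0],[150,0,0,0,0],[0,0,0,0,0],[0,0,0,0,0],[0,0,0,0,0],[0,0,0,0,0],[0,0,0,0,0]]
  ]
}}

```text
time_s: 10.07
ee_pos: [0.5943, 0.0569, 0.1266]
eef_rot: [-2.826, 1.571, 2.984]
force: [0.4, -0.7, 0.2]
grip_width: 0.0681
```

```bash
python3 - <<'E'
from m import *
st()
E
```

```text
t 10.07 p [0.5943 0.0569 0.1266] psi -27.11 F [ 0.4 -0.7  0.2] M [-0.01  0.04  0.02] w 0.0681 q [ 0.03  0.48  1.47  0.    1.2  -1.06]
```

>>> {"method": "play_rows", "body": {
  "increments": [
    [[0,-1.0,0,0,0],[0,-2.5,0,0,0],[0,-2.5,0,0,0],[0,-2.5,0,0,0],[0,0,0,0,6.2],[0,0,0,0,7.1],[0,0,0,0,7.1],[0,0,0,0,7.1],[0,0,0,0,7.1],[0,0,0,0,7.1],[0,0,0,0,7.1],[0,0,0,0,7.1]]
  ]
}}

```text
time_s: 11.07
ee_pos: [0.5943, 0.0569, 0.2126]
eef_rot: [1.54, 1.57, 0.085]
force: [0.1, -0.1, 0.1]
grip_width: 0.0939
```

```bash
python3 - <<'E'
from m import *
go(.538,-.2195,.12,-89.2)
print(onz("scene",(455,395),0),onz("scene",(480,408),0))
im=ctrl.camera("scene")[:,:,::-1]; cv2.imwrite("pics/s10f.png",im); cv2.imwrite("pics/s10.png",cv2.resize(im[180:300,260:350],None,fx=8,fy=5,interpolation=cv2.INTER_CUBIC))
E
```

```text
t 11.07 p [0.5943 0.0569 0.2126] psi -83.36 F [ 0.1 -0.1  0.1] M [-0.06  0.01  0.01] w 0.0939 q [ 0.03  0.4   1.37  0.    1.37 -0.08]
shift tool cm [ 9.25 -8.8  26.81] turn deg 5.84
[ 0.67595688 -0.29940197  0.        ] [ 0.69234579 -0.3360835   0.        ]
```

View pics/s10.png

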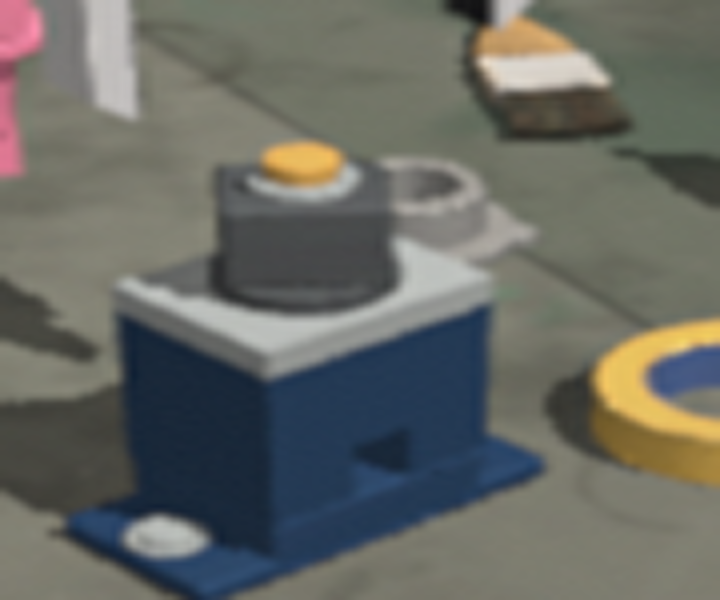

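```bash
python3 - <<'E'
from m import *
print("stub pred",proj("scene",[[.595,.057,.172],[.595,.057,.178]]))
im=cv2.imread("pics/s10f.png"); o=cv2.inRange(hsv(im),(8,90,120),(30,255,255)); print(cen(blobs(o,285,200,30,25,5)[0]))
c=tri((518,293),(491,170)); print("bin mouth",c)
for z in(.15,.18,.2,.22,.25): print(z,onz("top",(491,170),z),onz("top",(462,171),z))
E
```

```text
stub pred [[297.19008042 211.14523874]
 [297.14285663 208.37630298]]
[297.45833333 212.14166667]
bin mouth [ 0.73575948 -0.30463868  0.19646831]
0.15 [ 0.74628508 -0.31834416  0.15      ] [ 0.74434823 -0.25900598  0.15      ]
0.18 [ 0.73866167 -0.30872124  0.18      ] [ 0.73678034 -0.2510839   0.18      ]
0.2 [ 0.7335794  -0.30230597  0.2       ] [ 0.73173508 -0.24580252  0.2       ]
0.22 [ 0.72849713 -0.29589069  0.22      ] [ 0.72668982 -0.24052114  0.22      ]
0.25 [ 0.72087372 -0.28626778  0.25      ] [ 0.71912193 -0.23259907  0.25      ]
```

>>> {"method": "play_rows", "body": {
  "increments": [
    [[0,0,-1.1,3.35,0],[0,0,-1.1,3.35,0],[0,0,-1.1,3.35,0],[0,0,-1.1,3.35,0],[0,1.0,-1.1,3.35,0],[0,2.0,-1.1,3.35,0],[0,3.0,-1.1,3.35,0],[0,3.0,-1.1,3.35,0],[0,0.2,0,0,5.8],[0,0,0,0,0],[0,0,0,0,0],[0,0,0,0,0]]
  ]
}}

```text
time_s: 12.12
ee_pos: [0.5417, -0.2124, 0.1271]
eef_rot: [1.146, 1.569, -0.399]
force: [-0.3, 0.5, -0.2]
grip_width: 0.094
```

```bash
python3 - <<'E'
from m import *
go(.538,-.2195,.02,-89.2)
im=ctrl.camera("scene")[:,:,::-1]; cv2.imwrite("pics/s11.png",cv2.resize(im[230:430,250:450],None,fx=3.5,fy=3,interpolation=cv2.INTER_CUBIC))
E
```

```text
t 12.12 p [ 0.5417 -0.2124  0.1271] psi -88.54 F [-0.3  0.5 -0.2] M [-0.08  0.04  0.01] w 0.094 q [-0.44  0.44  1.52  0.    1.18 -0.46]
shift tool cm [10.71 -0.41  0.69] turn deg 0.66
```

View pics/s11.png

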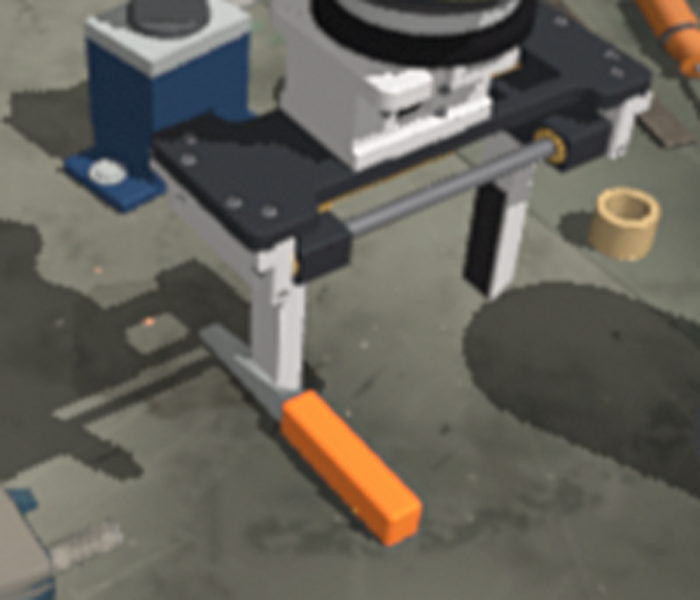

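```bash
python3 - <<'E'
from m import *
W=np.array([onz("scene",p,.026) for p in[(331.2,364.6),(339.2,360.2),(369.5,397.8),(360.5,402.8)]]); print(W.round(4),W.mean(0))
rep("h",*edges("scene",[(331.2,364.6),(339.2,360.2),(369.5,397.8),(360.5,402.8)],.026,a,1.5))
print(onz("scene",(311,337.5),.005))
E
```

```text
[[ 0.529  -0.1648  0.026 ]
 [ 0.5447 -0.1644  0.026 ]
 [ 0.5452 -0.2451  0.026 ]
 [ 0.5287 -0.2448  0.026 ]] [ 0.53690676 -0.20477104  0.026     ]
h [[330.0, 364.5], [338.70001220703125, 359.70001220703125], [370.70001220703125, 398.0], [361.29998779296875, 403.29998779296875]] ctr [ 0.5369 -0.2048  0.026 ]
    17.3 2.0
    83.4 -88.7
    17.3 178.7
    82.4 91.3
[ 0.53932667 -0.08495752  0.005     ]
```

>>> {"method": "play_rows", "body": {
  "increments": [
    [[0,2.5,-0.41,0.94,0],[0,3.0,0,0,0],[0,3.0,0,0,0],[0,2.0,0,0,0],[0,1.0,0,0,0],[0,0.5,0,0,0],[0,0,0,0,0],[0,0,0,0,0]]
  ]
}}

```text
time_s: 12.83
ee_pos: [0.5379, -0.2225, 0.0071]
eef_rot: [1.092, 1.569, -0.457]
force: [0.2, 0.7, 0.2]
grip_width: 0.0939
```

```bash
python3 - <<'E'
from m import *
go(.5375,-.222,.003,-88.8)
im=ctrl.camera("scene")[:,:,::-1]; cv2.imwrite("pics/s12.png",cv2.resize(im[230:430,250:450],None,fx=3.5,fy=3,interpolation=cv2.INTER_CUBIC))
E
```

```text
t 12.83 p [ 0.5379 -0.2225  0.0071] psi -88.75 F [0.2 0.7 0.2] M [-0.07  0.06 -0.02] w 0.0939 q [-0.46  0.6   1.59 -0.    0.95 -0.48]
shift tool cm [ 0.41 -0.04 -0.05] turn deg 0.05
```

View pics/s12.png

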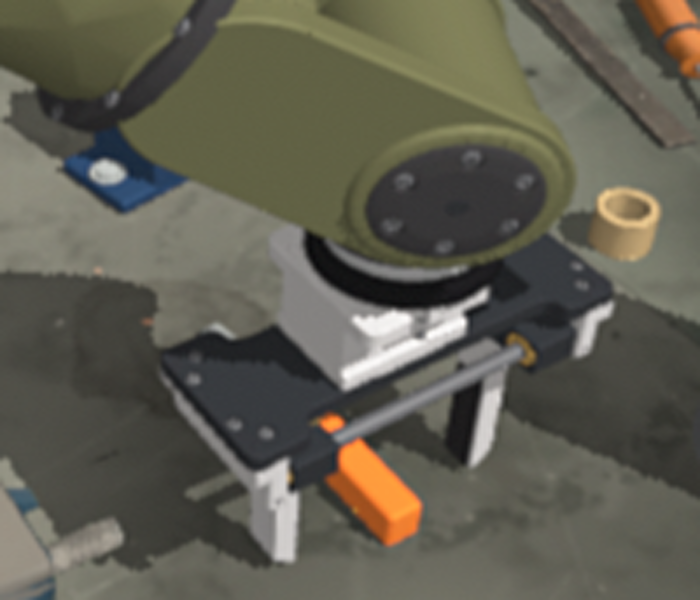

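>>> {"method": "play_rows", "body": {
  "increments": [
    [[255,0.35,-0.04,0,0],[255,0,0,0,0],[255,0,0,0,0],[255,0,0,0,0],[255,0,0,0,0],[255,0,0,0,0],[255,0,0,0,0],[255,0,0,0,0],[255,0,0,0,0],[255,0,0,0,0],[255,0,0,0,0],[255,0,0,0,0]]
  ],
  "newtons": 50
}}

```text
time_s: 13.88
ee_pos: [0.5367, -0.2224, 0.0023]
eef_rot: [1.377, 1.571, -0.173]
force: [0.9, 0.0, -0.2]
grip_width: 0.0174
```

>>> {"method": "play_rows", "body": {
  "increments": [
    [[255,0,0,0,0],[255,0,0,0,0],[255,0,0,0,0],[255,0,0,0,0],[255,0,0,0,0]]
  ]
}}

```text
time_s: 14.3
ee_pos: [0.5366, -0.2224, 0.0023]
eef_rot: [1.249, 1.571, -0.301]
force: [0.2, 0.5, 0.3]
grip_width: 0.0178
```

```bash
python3 - <<'E'
from m import *
go(.5375,-.222,.003,-88.8)
E
```

```text
t 14.3 p [ 0.5366 -0.2224  0.0023] psi -88.81 F [0.2 0.5 0.3] M [-0.08  0.07  0.02] w 0.0178 q [-0.46  0.61  1.59  0.    0.94 -0.48]
shift tool cm [-0.07  0.09 -0.04] turn deg -0.01
```

>>> {"method": "play_rows", "body": {
  "increments": [
    [[255,-1.0,0,0,0],[255,-1.5,0,0,0],[255,-2.0,0,0,0],[255,-1.0,0,0,0],[255,0,0,0,-4.85],[255,0,0,0,-4.85],[255,0,0,0,0],[255,0,0,0,0]]
  ]
}}

```text
time_s: 14.97
ee_pos: [0.5366, -0.2224, 0.0573]
eef_rot: [-1.896, 1.571, 3.004]
force: [-0.2, -0.2, -3.2]
grip_width: 0.0177
```

```bash
python3 - <<'E'
from m import *
go(.6299,-.1238,.0335,-79.1)
im=ctrl.camera("scene")[:,:,::-1]; cv2.imwrite("pics/s13.png",cv2.resize(im[180:430,200:500],None,fx=2.5,fy=2.4,interpolation=cv2.INTER_CUBIC))
E
```

```text
t 14.97 p [ 0.5366 -0.2224  0.0573] psi -79.25 F [-0.2 -0.2 -3.2] M [-0.21 -0.01 -0.01] w 0.0177 q [-0.46  0.53  1.57 -0.    1.05 -0.64]
shift tool cm [ 2.38 11.01 -7.94] turn deg -0.15
```

View pics/s13.png

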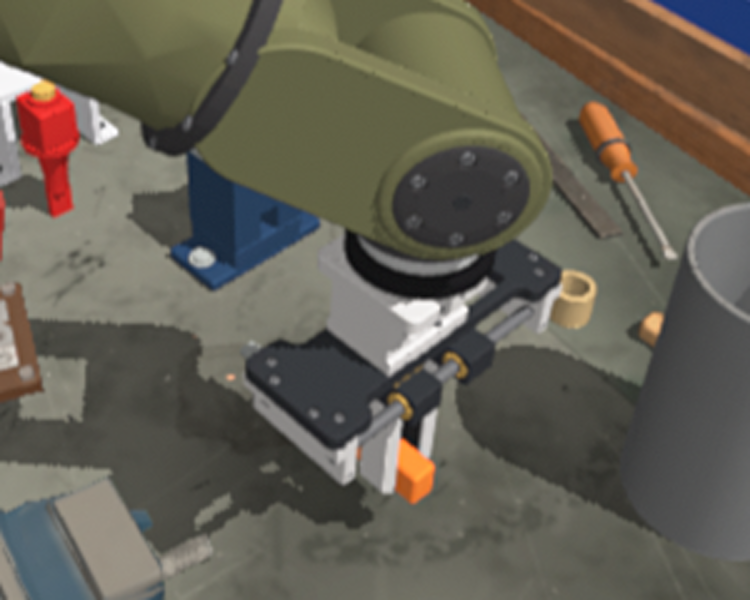

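>>> {"method": "play_rows", "body": {
  "increments": [
    [[255,0,2.2,-1.59,0],[255,0,2.2,-1.59,0],[255,0,2.2,-1.59,0],[255,0.5,2.2,-1.59,0],[255,1.0,2.2,-1.58,0],[255,0.85,0,0,0],[255,0,0,0,0],[255,0,0,0,0],[255,0,0,0,0],[255,0,0,0,0]]
  ]
}}

```text
time_s: 15.85
ee_pos: [0.6295, -0.1246, 0.0345]
eef_rot: [1.042, 1.57, -0.34]
force: [1.1, 1.2, -2.9]
grip_width: 0.0176
```

```bash
python3 - <<'E'
from m import *
go(.6299,-.1238,.0335,-79.1)
im=ctrl.camera("scene")[:,:,::-1]; cv2.imwrite("pics/s14f.png",im);cv2.imwrite("pics/s14.png",cv2.resize(im[200:320,260:410],None,fx=5,fy=5,interpolation=cv2.INTER_CUBIC))
im=ctrl.camera("top")[:,:,::-1]; cv2.imwrite("pics/t14f.png",im);cv2.imwrite("pics/t14.png",cv2.resize(im[200:300,270:420],None,fx=5,fy=5,interpolation=cv2.INTER_CUBIC))
E
```

```text
t 15.85 p [ 0.6295 -0.1246  0.0345] psi -79.21 F [ 1.1  1.2 -2.9] M [-0.15 -0.01 -0.03] w 0.0176 q [-0.25  0.68  1.39 -0.    1.08 -0.44]
shift tool cm [ 0.1   0.05 -0.07] turn deg -0.11
```

View pics/s14.png

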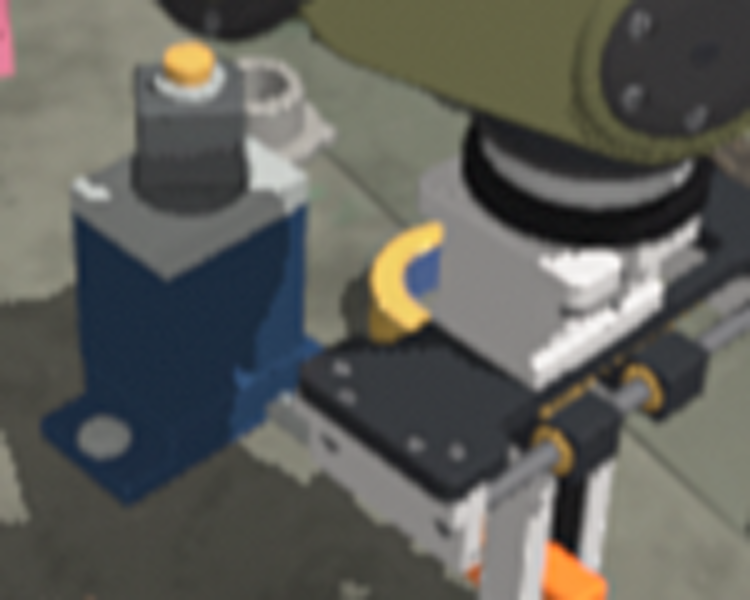

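View pics/t14.png

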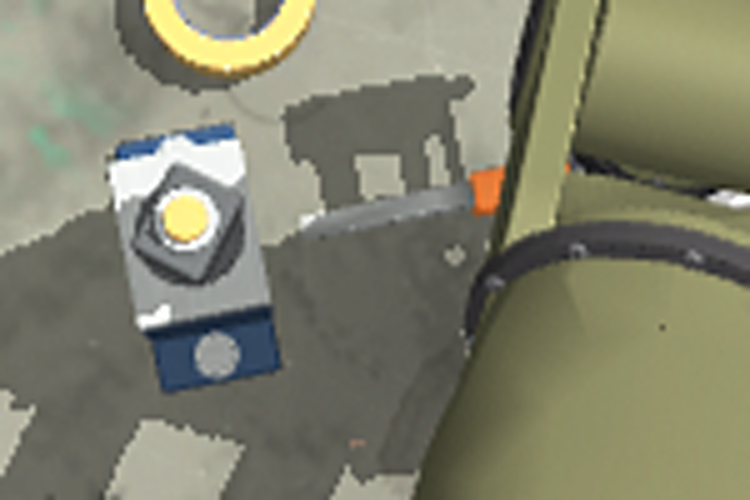

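```bash
python3 - <<'E'
from m import *
f=lambda u,v:(270+(u+.5)/5-.5,200+(v+.5)/5-.5)
u=np.array([-np.sin(np.radians(10.9)),np.cos(np.radians(10.9))]); n=np.array([u[1],-u[0]])
S=np.array([.5942,.0587])
for nm,p,z in(("tip",f(304,222),.036),("mid",f(400,207),.045),("root",f(472,191),.055)):
    w=onz("top",p,z); d=w[:2]-S; print(nm,w.round(4),"along",round(d@u*1e3,1),"lat",round(d@n*1e3,1))
# side block edges for same camera: base foot centre check
im=cv2.imread("pics/t14f.png")
cv2.imwrite("pics/t14b.png",cv2.resize(im[218:268,285:385],None,fx=8,fy=8,interpolation=cv2.INTER_CUBIC))
E
```

```text
tip [0.6069 0.0102 0.036 ] along -50.1 lat 3.3
mid [ 0.6125 -0.0324  0.045 ] along -92.9 lat 0.7
root [ 0.6184 -0.0637  0.055 ] along -124.8 lat 0.6
```

View pics/t14b.png

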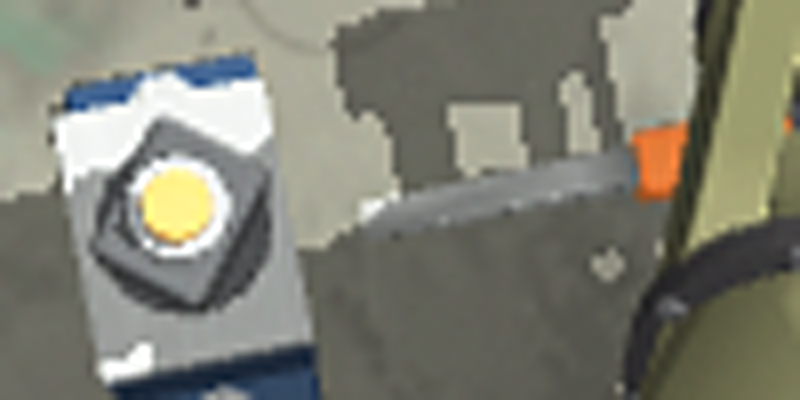

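>>> {"method": "play_rows", "body": {
  "increments": [
    [[255,0.1,0,-0.5,0],[255,0,0,-0.7,0],[255,0,0,-0.7,0],[255,0,0,-0.7,0],[255,0,0,-0.7,0],[255,0,0,-0.2,0],[255,0,0,0,0],[255,0,0,0,0]]
  ]
}}

```text
time_s: 16.62
ee_pos: [0.6231, -0.0892, 0.0328]
eef_rot: [0.764, 1.571, -0.617]
force: [0.4, -0.1, -1.0]
grip_width: 0.0176
```

```bash
cat >> m.py <<'E'
def dr(al=10.9,S=(.5951,.0569)):
    o,R=st(); u=np.array([-np.sin(np.radians(al)),np.cos(np.radians(al))]); n=np.array([u[1],-u[0]])
    d=o['ee_pos'][:2]-np.array(S); print("tip along",round((d@u+.136)*1e3,1),"lat",round(d@n*1e3,1),"Fu",round(o['force'][:2]@u,1),"Fn",round(o['force'][:2]@n,1))
E
python3 - <<'E'
from m import *
dr()
im=ctrl.camera("scene")[:,:,::-1]; cv2.imwrite("pics/s15.png",cv2.resize(im[200:320,260:410],None,fx=5,fy=5,interpolation=cv2.INTER_CUBIC))
im=ctrl.camera("top")[:,:,::-1]; cv2.imwrite("pics/t15.png",cv2.resize(im[210:270,280:380],None,fx=8,fy=8,interpolation=cv2.INTER_CUBIC))
E
```

```text
t 16.62 p [ 0.6231 -0.0892  0.0328] psi -79.09 F [ 0.4 -0.1 -1. ] M [-0.19  0.02  0.01] w 0.0176 q [-0.2   0.65  1.43 -0.    1.06 -0.39]
tip along -12.7 lat -0.1 Fu -0.1 Fn 0.4
```

View pics/s15.png

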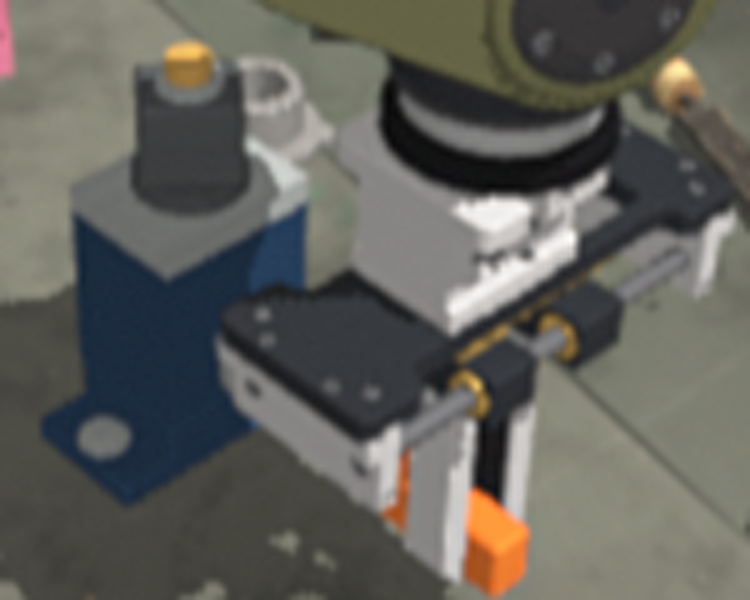

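View pics/t15.png

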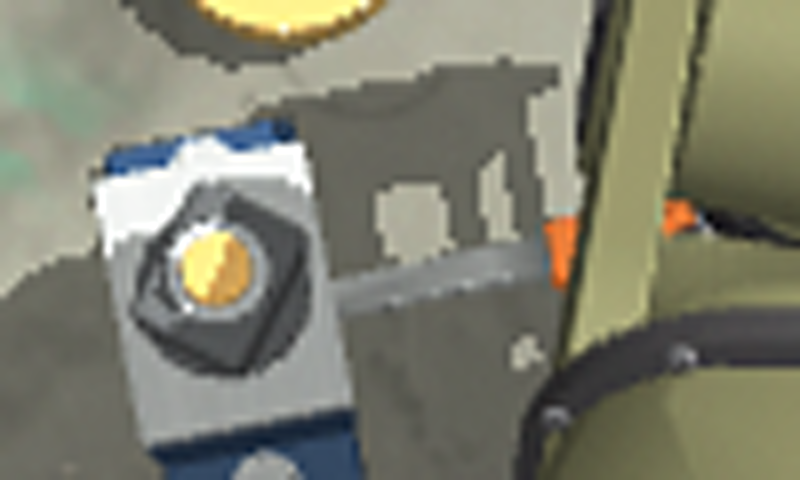

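>>> {"method": "play_rows", "body": {
  "increments": [
    [[255,0,0,-0.5,0],[255,0,0,-0.5,0],[255,0,0,-0.5,0],[255,0,0,-0.2,0],[255,0,0,0,0]]
  ]
}}

```text
time_s: 17.13
ee_pos: [0.6198, -0.0719, 0.0328]
eef_rot: [-2.892, 1.571, 2.012]
force: [0.3, -0.3, -1.7]
grip_width: 0.0176
```

```bash
python3 - <<'E'
from m import *
dr()
E
```

```text
t 17.13 p [ 0.6198 -0.0719  0.0328] psi -79.07 F [ 0.3 -0.3 -1.7] M [-0.18  0.01 -0.02] w 0.0176 q [-0.17  0.64  1.45  0.    1.05 -0.37]
tip along 4.9 lat -0.1 Fu -0.4 Fn 0.2
```

>>> {"method": "play_rows", "body": {
  "increments": [
    [[255,0,0,-0.3,0],[255,0,0,-0.3,0],[255,0,0,-0.3,0],[255,0,0,0,0]]
  ],
  "newtons": 60
}}

```text
time_s: 17.47
ee_pos: [0.618, -0.0633, 0.0327]
eef_rot: [-1.761, 1.571, -3.141]
force: [-0.8, 0.6, -3.7]
grip_width: 0.0173
```

```bash
python3 - <<'E'
from m import *
dr()
E
```

```text
t 17.47 p [ 0.618  -0.0633  0.0327] psi -79.1 F [-0.8  0.6 -3.7] M [-0.26  0.    0.  ] w 0.0173 q [-0.16  0.64  1.45 -0.    1.05 -0.35]
tip along 13.6 lat -0.2 Fu 0.7 Fn -0.7
```

>>> {"method": "play_rows", "body": {
  "increments": [
    [[255,0,0,-0.2,0],[255,0,0,-0.2,0],[255,0,0,-0.2,0],[255,0,0,0,0]]
  ]
}}

```text
time_s: 17.8
ee_pos: [0.6171, -0.0582, 0.0328]
eef_rot: [0.215, 1.57, -1.166]
force: [1.4, -3.8, -4.2]
grip_width: 0.0176
```

```bash
python3 - <<'E'
from m import *
dr()
E
```

```text
t 17.8 p [ 0.6171 -0.0582  0.0328] psi -79.12 F [ 1.4 -3.8 -4.2] M [-0.94 -0.12  0.01] w 0.0176 q [-0.15  0.63  1.46 -0.    1.05 -0.34]
tip along 18.8 lat -0.2 Fu -4.0 Fn 0.7
```

>>> {"method": "play_rows", "body": {
  "increments": [
    [[255,0,0,-0.15,0],[255,0,0,-0.15,0],[255,0,0,0,0]]
  ]
}}

```text
time_s: 18.05
ee_pos: [0.6165, -0.0555, 0.0328]
eef_rot: [0.2, 1.57, -1.181]
force: [0.4, -4.6, -4.5]
grip_width: 0.0175
```

```bash
python3 - <<'E'
from m import *
dr()
E
```

```text
t 18.05 p [ 0.6165 -0.0555  0.0328] psi -79.13 F [ 0.4 -4.6 -4.5] M [-1.17 -0.17 -0.02] w 0.0175 q [-0.15  0.63  1.46 -0.    1.05 -0.34]
tip along 21.6 lat -0.2 Fu -4.6 Fn -0.5
```

>>> {"method": "play_rows", "body": {
  "increments": [
    [[255,0,0,-0.2,0],[255,0,0,-0.2,0],[255,0,0,-0.2,0],[255,0,0,0,0]]
  ]
}}

```text
time_s: 18.38
ee_pos: [0.6153, -0.0494, 0.0327]
eef_rot: [-0.014, 1.57, -1.395]
force: [0.0, -4.2, -4.0]
grip_width: 0.0178
```

```bash
python3 - <<'E'
from m import *
dr()
E
```

```text
t 18.38 p [ 0.6153 -0.0494  0.0327] psi -79.13 F [ 0.  -4.2 -4. ] M [-0.84 -0.15  0.04] w 0.0178 q [-0.14  0.63  1.47 -0.    1.04 -0.33]
tip along 27.8 lat -0.3 Fu -4.1 Fn -0.8
```

```bash
python3 - <<'E'
from m import *
im=ctrl.camera("scene")[:,:,::-1]; cv2.imwrite("pics/s16f.png",im);cv2.imwrite("pics/s16.png",cv2.resize(im[190:310,260:410],None,fx=5,fy=5,interpolation=cv2.INTER_CUBIC))
im=ctrl.camera("top")[:,:,::-1]; cv2.imwrite("pics/t16.png",cv2.resize(im[210:270,280:380],None,fx=8,fy=8,interpolation=cv2.INTER_CUBIC))
im=cv2.imread("pics/s16f.png"); o=cv2.inRange(hsv(im),(8,90,120),(30,255,255)); print(cen(blobs(o,285,195,30,35,5)[0]))
E
```

```text
[299.63333333 212.11666667]
```

View pics/s16.png

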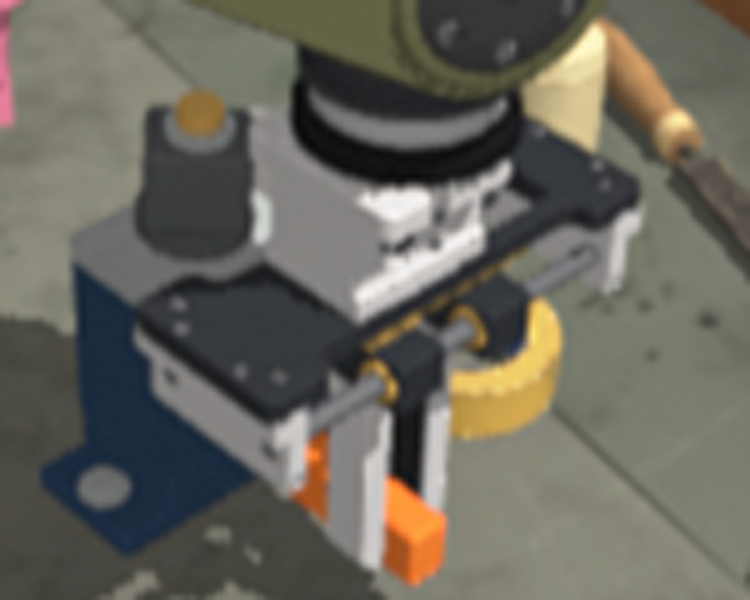

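View pics/t16.png

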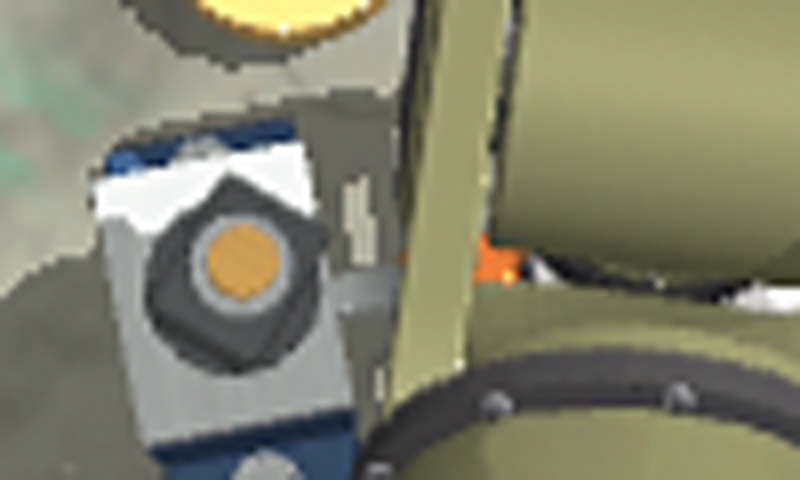

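>>> {"method": "play_rows", "body": {
  "increments": [
    [[255,0,0,-0.2,0],[255,0,0,-0.2,0],[255,0,0,0,0]]
  ]
}}

```text
time_s: 18.73
ee_pos: [0.6145, -0.0451, 0.0327]
eef_rot: [-0.421, 1.571, -1.802]
force: [0.6, -3.1, -5.3]
grip_width: 0.0175
```

```bash
python3 - <<'E'
from m import *
dr()
E
```

```text
t 18.73 p [ 0.6145 -0.0451  0.0327] psi -79.11 F [ 0.6 -3.1 -5.3] M [-0.82 -0.14  0.01] w 0.0175 q [-0.13  0.63  1.47 -0.    1.04 -0.32]
tip along 32.1 lat -0.3 Fu -3.2 Fn -0.0
```

>>> {"method": "play_rows", "body": {
  "increments": [
    [[255,0,0,-0.2,0],[255,0,0,-0.2,0],[255,0,0,-0.2,0],[255,0,0,0,0]]
  ]
}}

```text
time_s: 19.07
ee_pos: [0.6133, -0.0391, 0.0327]
eef_rot: [-1.38, 1.571, -2.76]
force: [-0.2, -2.3, -4.5]
grip_width: 0.0174
```

```bash
python3 - <<'E'
from m import *
dr()
im=ctrl.camera("scene")[:,:,::-1]; cv2.imwrite("pics/s17f.png",im);cv2.imwrite("pics/s17.png",cv2.resize(im[190:310,260:410],None,fx=5,fy=5,interpolation=cv2.INTER_CUBIC))
E
```

```text
t 19.07 p [ 0.6133 -0.0391  0.0327] psi -79.11 F [-0.2 -2.3 -4.5] M [-0.73 -0.06 -0.  ] w 0.0174 q [-0.12  0.63  1.48 -0.    1.04 -0.31]
tip along 38.3 lat -0.3 Fu -2.2 Fn -0.6
```

View pics/s17.png

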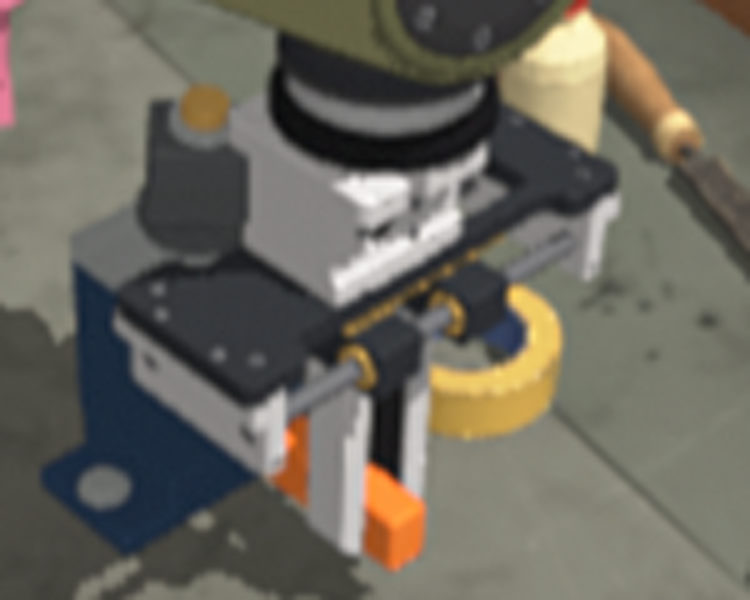

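>>> {"method": "play_rows", "body": {
  "increments": [
    [[255,0,0,-0.2,0],[255,0,0,-0.2,0],[255,0,0,-0.15,0],[255,0,0,-0.1,0],[255,0,0,0,0]]
  ]
}}

```text
time_s: 19.53
ee_pos: [0.6122, -0.0329, 0.0327]
eef_rot: [-0.289, 1.57, -1.67]
force: [0.7, -5.1, -4.8]
grip_width: 0.0175
```

```bash
python3 - <<'E'
from m import *
dr()
E
```

```text
t 19.53 p [ 0.6122 -0.0329  0.0327] psi -79.11 F [ 0.7 -5.1 -4.8] M [-1.08 -0.16 -0.01] w 0.0175 q [-0.11  0.62  1.48 -0.    1.04 -0.3 ]
tip along 44.6 lat -0.2 Fu -5.2 Fn -0.3
```

>>> {"method": "play_rows", "body": {
  "increments": [
    [[255,0,0,-0.15,0],[255,0,0,-0.1,0],[255,0,0,0,0]]
  ]
}}

```text
time_s: 19.78
ee_pos: [0.6117, -0.0304, 0.0327]
eef_rot: [-0.678, 1.571, -2.059]
force: [0.4, -4.0, -4.7]
grip_width: 0.0175
```

```bash
python3 - <<'E'
from m import *
dr()
im=ctrl.camera("top")[:,:,::-1]; cv2.imwrite("pics/t18.png",cv2.resize(im[210:270,280:380],None,fx=8,fy=8,interpolation=cv2.INTER_CUBIC))
E
```

```text
t 19.78 p [ 0.6117 -0.0304  0.0327] psi -79.11 F [ 0.4 -4.  -4.7] M [-1.02 -0.14  0.  ] w 0.0175 q [-0.11  0.62  1.48 -0.    1.04 -0.3 ]
tip along 47.2 lat -0.2 Fu -4.0 Fn -0.4
```

View pics/t18.png

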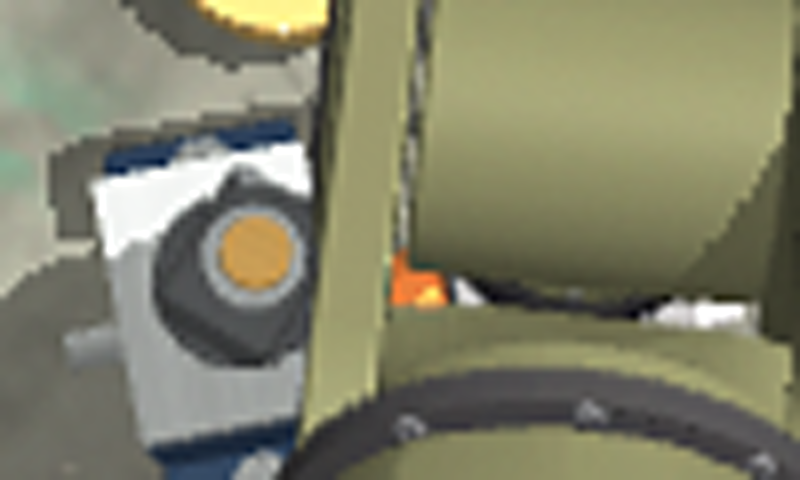

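>>> {"method": "play_rows", "body": {
  "increments": [
    [[255,0,0,-0.1,0],[255,0,0,-0.1,0],[255,0,0,0,0]]
  ]
}}

```text
time_s: 20.08
ee_pos: [0.6112, -0.0285, 0.0326]
eef_rot: [-0.987, 1.57, -2.367]
force: [2.0, -4.8, -5.7]
grip_width: 0.0176
```

```bash
python3 - <<'E'
from m import *
dr()
E
```

```text
t 20.08 p [ 0.6112 -0.0285  0.0326] psi -79.11 F [ 2.  -4.8 -5.7] M [-1.13 -0.27 -0.  ] w 0.0176 q [-0.11  0.62  1.48 -0.    1.04 -0.3 ]
tip along 49.1 lat -0.3 Fu -5.1 Fn 1.1
```

>>> {"method": "play_rows", "body": {
  "increments": [
    [[255,0,0,-0.1,0],[255,0,0,-0.1,0],[255,0,0,0,0]]
  ]
}}

```text
time_s: 20.33
ee_pos: [0.6109, -0.0267, 0.0325]
eef_rot: [-0.614, 1.57, -1.995]
force: [1.3, -6.7, -6.3]
grip_width: 0.0176
```

```bash
python3 - <<'E'
from m import *
dr()
E
```

```text
t 20.33 p [ 0.6109 -0.0267  0.0325] psi -79.12 F [ 1.3 -6.7 -6.3] M [-1.28 -0.27  0.01] w 0.0176 q [-0.1   0.62  1.49 -0.    1.04 -0.29]
tip along 50.9 lat -0.3 Fu -6.8 Fn 0.0
```

>>> {"method": "play_rows", "body": {
  "increments": [
    [[255,0,0,-0.1,0],[255,0,0,-0.1,0],[255,0,0,0,0]]
  ]
}}

```text
time_s: 20.58
ee_pos: [0.6105, -0.0249, 0.0325]
eef_rot: [-0.437, 1.57, -1.818]
force: [2.1, -7.7, -6.6]
grip_width: 0.0178
```

```bash
python3 - <<'E'
from m import *
dr()
im=ctrl.camera("scene")[:,:,::-1]; cv2.imwrite("pics/s19f.png",im);cv2.imwrite("pics/s19.png",cv2.resize(im[190:310,260:410],None,fx=5,fy=5,interpolation=cv2.INTER_CUBIC))
E
```

```text
t 20.58 p [ 0.6105 -0.0249  0.0325] psi -79.12 F [ 2.1 -7.7 -6.6] M [-1.45 -0.33  0.01] w 0.0178 q [-0.1   0.62  1.49 -0.    1.04 -0.29]
tip along 52.8 lat -0.3 Fu -7.9 Fn 0.6
```

View pics/s19.png

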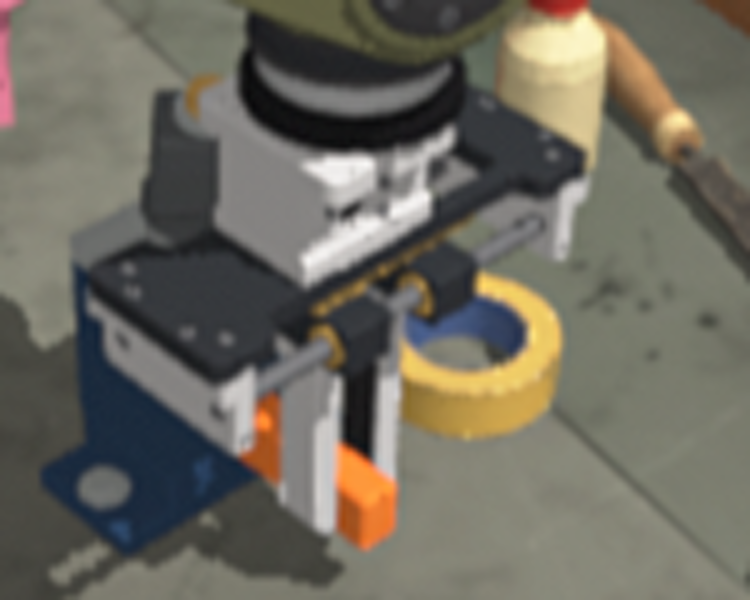

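```bash
python3 - <<'E'
from m import *
im=cv2.imread("pics/s19f.png"); cv2.imwrite("pics/s19b.png",cv2.resize(im[260:305,300:350],None,fx=14,fy=12,interpolation=cv2.INTER_CUBIC))
im=ctrl.camera("top")[:,:,::-1]; cv2.imwrite("pics/t19.png",cv2.resize(im[210:270,270:370],None,fx=8,fy=8,interpolation=cv2.INTER_CUBIC))
E
```

```text
(no output)
```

View pics/s19b.png

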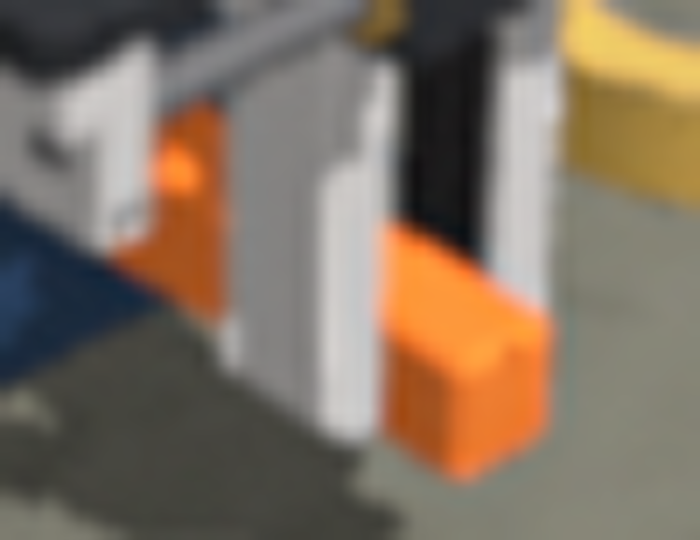

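View pics/t19.png

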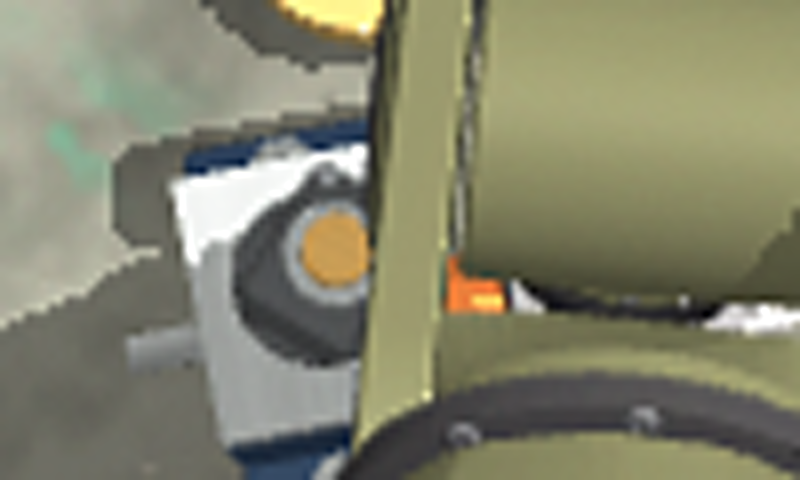

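```bash
python3 - <<'E'
from m import *
u=np.array([-np.sin(np.radians(10.9)),np.cos(np.radians(10.9))])
for S,n,p,z in(((.5953,.0569),"scene",(332.6,289.8),.056),((.5953,.0569),"scene",(338.9,286.8),.056),((.5942,.0587),"top",(286,254),.033)):
    w=onz(n,p,z); print(w.round(4),"along",((w[:2]-S)@u*1e3).round(1))
E
```

```text
[ 0.6075 -0.0475  0.056 ] along -104.8
[ 0.6218 -0.0469  0.056 ] along -106.9
[0.5848 0.1095 0.033 ] along 51.7
```

```bash
python3 - <<'E'
from m import *
print(tri((300.5,209.3),(311.6,240.8)), "ref home", tri((297.46,212.14),(270+215/8.,0)) if 0 else "")
for z in(.17,.18,.185,.19): print(z,proj("scene",[onz("top",(311.6,240.8),z)]))
E
```

```text
[0.59722495 0.0479876  0.18045244] ref home 
0.17 [[301.40886948 213.83206851]]
0.18 [[300.88649869 209.46705496]]
0.185 [[300.62209048 207.25761788]]
0.19 [[300.35549824 205.02993066]]
```

>>> {"method": "play_rows", "body": {
  "increments": [
    [[180,0,0,0,0],[140,0,0,0,0],[140,0,0,0,0],[140,0,0,0,0],[140,0,0,0,0],[140,0,0,0,0],[140,0,0,0,0]]
  ]
}}

```text
time_s: 21.27
ee_pos: [0.6106, -0.0244, 0.0328]
eef_rot: [2.059, 1.571, 0.678]
force: [-0.4, 0.0, -0.0]
grip_width: 0.0423
```

```bash
python3 - <<'E'
from m import *
dr()
im=ctrl.camera("scene")[:,:,::-1]; cv2.imwrite("pics/s20f.png",im);cv2.imwrite("pics/s20.png",cv2.resize(im[190:310,260:410],None,fx=5,fy=5,interpolation=cv2.INTER_CUBIC))
E
```

```text
t 21.27 p [ 0.6106 -0.0244  0.0328] psi -79.11 F [-0.4  0.  -0. ] M [-0.12  0.07 -0.01] w 0.0423 q [-0.1   0.62  1.49  0.    1.04 -0.29]
tip along 53.3 lat -0.1 Fu 0.1 Fn -0.4
```

View pics/s20.png

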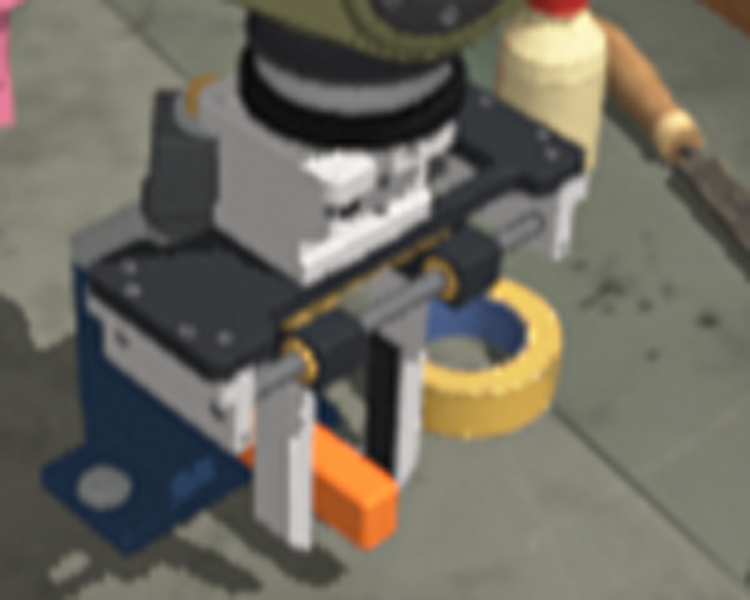

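Drift stays (rear corner near (332,289), unmoved). Back off along the handle, then rise.

>>> {"method": "play_rows", "body": {
  "increments": [
    [[60,0,0,0,0],[60,0,0,0,0],[60,0,0,0.5,0],[60,0,0,1.0,0],[60,0,0,2.0,0],[60,0,0,2.5,0],[60,-2.0,0,2.5,0],[60,-3.0,0,2.5,0],[60,-3.0,0,2.5,0],[60,-3.0,0,2.0,0],[60,-1.0,0,0,0],[60,0,0,0,0]]
  ]
}}

```text
time_s: 22.32
ee_pos: [0.6406, -0.1784, 0.1554]
eef_rot: [1.07, 1.566, -0.313]
force: [-0.3, -0.4, -1.2]
grip_width: 0.0721
```

```bash
python3 - <<'E'
from m import *
st()
im=ctrl.camera("scene")[:,:,::-1]; cv2.imwrite("pics/s21f.png",im);cv2.imwrite("pics/s21.png",cv2.resize(im[190:310,240:390],None,fx=5,fy=5,interpolation=cv2.INTER_CUBIC))
im=ctrl.camera("top")[:,:,::-1]; cv2.imwrite("pics/t21f.png",im);cv2.imwrite("pics/t21.png",cv2.resize(im[205:280,265:385],None,fx=6.5,fy=6.5,interpolation=cv2.INTER_CUBIC))
E
```

```text
t 22.32 p [ 0.6406 -0.1784  0.1554] psi -79.22 F [-0.3 -0.4 -1.2] M [-0.05  0.07  0.04] w 0.0721 q [-0.33  0.6   1.22  0.    1.33 -0.51]
```

View pics/s21.png

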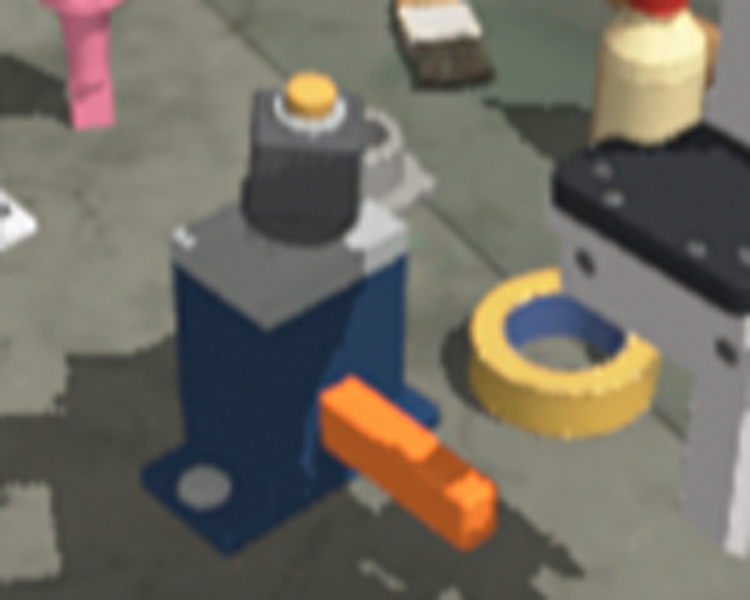

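View pics/t21.png

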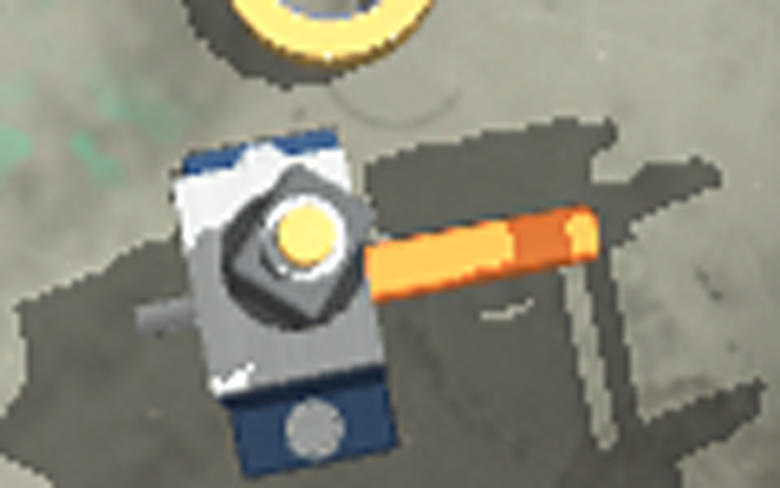

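```bash
python3 - <<'E'
from m import *
A=cv2.imread("pics/s21f.png");B=cv2.imread("pics/t21f.png")
lo,hi=(8,90,120),(30,255,255)
pa=cen(blobs(cv2.inRange(hsv(A),lo,hi),285,195,35,25,5)[0]); pb=cen(blobs(cv2.inRange(hsv(B),lo,hi),300,230,20,20,5)[0])
print("now",pa,pb,tri(pa,pb))
H=cv2.imread("pics/s15.png") # home, before wedge: 5x crop (260,200); t15: 8x crop (280,210)
T=cv2.imread("pics/t15.png")
ha=cen(blobs(cv2.inRange(hsv(H),lo,hi),120,20,130,80,50)[0])/5+[260,200]; hb_=cen(blobs(cv2.inRange(hsv(T),lo,hi),150,200,130,130,50)[0])/8+[280,210]
print("home",ha,hb_,tri(ha,hb_))
im=cv2.imread("pics/s21f.png"); cv2.imwrite("pics/s21b.png",cv2.resize(im[198:262,268:328],None,fx=12,fy=9,interpolation=cv2.INTER_CUBIC))
E
```

```text
now [301.71428571 208.53968254] [311.53191489 241.07446809] [0.59761502 0.04753529 0.18197776]
home [297.64587577 212.76572163] [307.06073699 243.75754315] [0.5939815  0.05669744 0.1687807 ]
```

View pics/s21b.png

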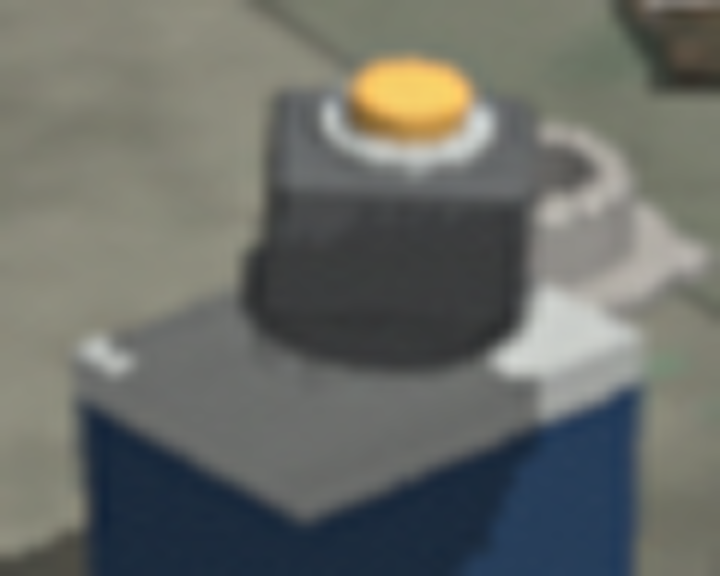

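```bash
python3 - <<'E'
from m import *
for n,f in(("top","pics/top0.png"),):
    B=ctrl.camera("top")[:,:,::-1]; b0=cv2.imread(f)
    for nm,(x,y,w,h) in dict(tape=(296,178,38,40),flange=(230,185,32,32),bush=(387,168,16,18),red=(238,286,30,28),pink=(172,218,28,28)).items():
        print(nm,np.abs(B[y:y+h,x:x+w].astype(int)-b0[y:y+h,x:x+w]).mean().round(1))
st(); ctrl.hand_in()
E
```

```text
tape 4.1
flange 5.3
bush 4.0
red 6.9
pink 4.5
t 22.47 p [ 0.6392 -0.1758  0.1507] psi -79.07 F [-0.3 -0.1 -0.3] M [-0.05  0.09 -0.02] w 0.0721 q [-0.32  0.6   1.22  0.    1.32 -0.51]
the job is handed in; nothing more can be done
```

The trial fit is done and handed in at about 22.5 s of the 72 s allowed. The arbor was seated in the blue socket and then freed with the drift, and both were left like that.

**Seating:**
- I lifted the arbor from its rack, put its shank into the socket and twisted it one way under a light push of about 10–13 N. It dropped into the drive slot about 36–38° from the socket's y axis, so I never needed to twist it back.
- I pressed it down until it stopped solidly at the predicted height, at about 24 N, and let go. The camera then showed the collar flat on the socket.

**Freeing:** I pushed the drift in from the right-hand side until its handle front met the block. The most it needed was about 8 N, and I let go of it there.

**Last checks:**
- The stub top measured about 13 mm higher than when the arbor was home. The cameras are only good to about 2 mm, so take the lift as roughly 11–13 mm.
- The drift stayed in place after release, and the gripper was clear of everything.
- The bush, flange, tape and both look-alikes show no real change from the first picture.

**What disagreed:**
- The driving force was below the 10–25 N the task gave.
- The drift's tip read about 52 mm past the bore's axis, against the expected 48 mm.
- The arbor stands loose and slightly tilted towards the drift side, with its top about 9 mm off-axis.

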